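# Peg the draught door of a charcoal grill wide open

## Task

The charcoal grill on the ledge is about to be lit and needs full draught. Lift the stay bar off the pin on its draught door and lay it gently down on the marble, swing the door wider open, then take the stay up again and drop its last hole, the one nearest its free end, over the pin until the bar lies right down on its seat. Let the bar go down by little more than its own weight, never pressing it hard on the pin, and leave the dishes on the ledge standing where they are.

Things in the scene. Friction and masses are not known exactly. Their poses are not given: they have to be found in the camera images.
- sigri: steel charcoal grill, a fixed heavy box 220 mm deep (its x), 380 mm long (its y), its rim 125 mm above the ledge, charcoal and a grate in its top. Origin: centre of its underside, on the ledge. Its front face (at x = -110 mm) looks along its own -x and carries the draught door and the stay; z is up. The door's upright hinge axis is at x = -120, y = +80 mm, the stay's pivot at x = -134, y = -100 mm
- draught_door (a joint): angle of the draught door: 0 = shut along the grill's front, running from the hinge towards the grill's -y; grows as it opens outward (clockwise from above) to 1.65 rad. Grey steel plate 150 mm long, 5 mm thick, from 14 to 72 mm above the ledge. Its hinge rubs (about 0.28 N m), so it stays where it is left. Holes 1 to 4 peg it at 0.533 (the start), 0.827, 1.101 and 1.382 rad
- pin: upright brass pin on the door. Origin: its foot, the point on its axis at the seat (top of the small steel lug, 18 x 24 mm, on the door's upper edge), 79 mm above the ledge and 110 mm from the hinge axis. The pin is 8.4 mm in diameter and 18 mm tall, with a flat, square-edged top
- door_handle (a point): centre of the top of the door's upright round wooden handle, 20 mm in diameter, from 32 to 92 mm above the ledge, standing 36 mm off the outside of the door, 140 mm along the door from its hinge. Axes as the door: x points to the door's inside, y along the door to the hinge
- stay_pivot (a point): pivot of the stay, fixed to the grill, 81.5 mm above the ledge; here the bar tilts (up to 1.2 rad) and swings sideways, from 1.4 rad towards the door to 1.2 rad away from it, counted from straight out of the grill's front; a light rub keeps its swing where it is left. With hole 1 on the pin it points 1.114 rad towards the door, with hole 4 1.038 rad
- stay: the stay: a flat steel bar 216 mm long, 24 mm wide, 5 mm thick, 160 g; it ends 203 mm from the pivot in a lip turned up 13 mm. Four 12 mm holes lie 95, 125, 155 and 185 mm from the pivot. Origin at the pivot, mid thickness; x runs along the bar to its free end, z out of its upper face. Pegged it lies level; unsupported it falls until its free end lies on the marble, tilted down 0.40 rad
- hole1 (a point): centre of hole 1 of the stay (nearest the pivot, 95 mm from it), on the bar's underside; axes as the stay
- hole4 (a point): centre of hole 4 of the stay (the last, nearest the free end, 185 mm from the pivot), on the bar's underside; axes as the stay
- stay_tail (a point): middle of the lower edge of the stay's free end, 203 mm from the pivot
- casserole: round steel casserole with a hinged lid, 190 mm across, 118 mm tall; origin: centre of its underside. Bystander
- tumbler_a: glass tumbler 72 mm across, 115 mm tall; origin: centre of its underside. Bystander
- tumbler_b: glass tumbler like the other; origin: centre of its underside. Bystander
- spice_tin: green plastic spice tin with a white press-button cap, 63 mm across, 107 mm tall; origin: centre of its underside. Bystander

How it is judged:
On the way, in this order (a step that is already met when the one before it is completed fails the run):
1. the stay is lifted off its pin: hole 1 is more than 24 mm from the pin's foot (distance between hole1 and pin above 0.024 m), for 0.1 s.
2. the stay is laid down and let go: its free end on the marble (within 12 mm), the fingers off it (height (world z) of stay_tail below 0.012 m and contact force between the fingers and stay below 0.05 N and horizontal distance between hole1 and pin above 0.024 m), for 0.2 s.
3. the door is swung wider open, past 1.2 rad (value of joint draught_door above 1.2 rad), for 0.1 s.
At the end, for the whole second after the job is handed in: Hole 4 of the stay lies over the pin with the bar down on its seat (centre of the hole's underside within 4 mm of the pin's foot, and within 3 mm of it sideways), so that the door is held at about 1.38 rad; door and stay at rest (horizontal distance between hole4 and pin below 0.003 m and distance between hole4 and pin below 0.004 m and velocity of joint draught_door between -0.02 and 0.02 rad/s and angular speed of stay below 0.03 rad/s); the robot touches nothing.
It fails at once if while hole 4 is brought over the pin (within 30 mm), the bar is pressed on the pin with more than 20 N (contact force between stay and pin above 20 N and horizontal distance between hole4 and pin below 0.03 m).
It fails at once if the stay is let fall or flung (turns faster than 6 rad/s) (angular speed of stay above 6 rad/s).
It fails at once if a dish is moved more than 30 mm (distance of any of casserole, tumbler_a, tumbler_b, spice_tin from where it was at the start of the episode above 0.03 m).
It fails at once if a dish is tipped (angle between any of casserole, tumbler_a, tumbler_b, spice_tin's own z axis and vertical above 0.35 rad).
It also fails if it takes over 72 s, if anything falls off the work surface, if the arm or the gripper's body presses on something with over 40 N, if the wrist force passes 120 N, or if a joint passes its speed limit or range.

## Robot

A 6-joint arm with a two-finger parallel gripper is mounted at the origin on the work surface. World frame = base frame: x ahead of the robot, y to its left, z up, the work surface at z = 0. Lengths are in m, angles in rad, forces in N, time in s.
With the tool pointing down it reaches from about 0.3 to 0.85 m from the base axis. Payload 5.4 kg.
Tool frame: the origin (TCP) lies at the very end of the fingers, on their centre line; the grasp point (between the pads) lies 19 mm behind it; x points along the fingers, y is the direction in which the jaws open and shut, and the axes are right-handed (so a half turn about x gives the same grasp; the last joint's range is limited). The gripper opens to 85 mm and grips with 20 to 120 N. Pads are 22 mm wide; open, the fingers measure 114 mm over their backs; the gripper's body (76 mm by 85 mm) begins 54 mm behind the grasp point. The pads swing forward as they close: fully open they stand 13 mm farther back than shut.
Start: joints at [-1.533, 0.158, 1.597, -0, 1.386, -0.21], TCP at [0.141, -0.557, 0.231] pointing down, gripper open.
Joint ranges: [-2.91, 2.91], [-0.94, 2.29], [0.18, 2.7], [-1.29, 4.43], [0.17, 2.64], [-3, 3]. Speed limits (rad/s): [2.57, 2.57, 3.14, 3.14, 3.14, 3.14].

## Interface

Orientations are given as a rotation vector (axis times angle).
In Python, from plant import get_state, snapshot, calibration, hand_in gives the robot as it stands. The module is installed in compiled form; this text tells all that it offers.
- The arm moves only by the tool move_arm, never from a script. Its argument "deltas" is a list of rows, each a list of 3 entries, a list of its own where there are three numbers: the shift along the tool's x, y, z in mm, then the turn about the tool's x in degrees, then the opening in per cent of the stroke, from 0 (shut) to 100 (fully open). A call has exactly 5 rows; each row shifts and turns the commanded pose from where the row before left it, along the tool's axes as they then stand; what a row does not reach is not made up. A row lasts 1/8 s, in which the tool goes at most 62.5 mm and 10.7 degrees, less where a joint would pass 70% of its speed; a pose out of reach is approached as far as the arm can. A call is refused whole if a number of a shift passes 62.5 or a number of a turn 10.7, either way. A call with a gripper value outside its range is refused whole. The fingers move at their own pace and stop on an object; "grip_force" is the grip in N (left out, the last holds). Time passes only in rows, so rows that do not move let the fingers close, or fill a call up. It gives the time, the measured TCP pose, the force and the opening at its end, in the units of the state.
- get_state(): the state, without advancing time (a new reading comes with each control period).
- snapshot(name): name is "scene" or "top" or "wrist"; returns the picture (384x512x3 uint8, blue, green, red); there is no depth.
- calibration(name): a dict with "vertical_fov" (degrees; the focal length in pixels is half the picture's height over the tangent of half this angle, whatever the lens; pixels are square), "cx", "cy" (the principal point, pixels), "pose" (4x4, takes a point from camera to world coordinates). Camera axes: x right, y up, looking along -z (the intrinsics and any distortion apply to the point x, -y, -z); pixel columns grow to the right and rows downward; lengths in m; the calibration is good to about 2 mm. The wrist camera is an equidistant fisheye: a pixel r from the principal point sees the ray r / f radians off the axis. A picture is of the moment at which its call begins: read the wrist's pose just before it. calibration takes no time and is no camera call; for the wrist camera it gives the pose at the moment of the call.
- hand_in(): hands the job in, once; it reports no verdict.
The state is a dict: "time_s": time; "qpos": joint angles; "dq": joint speeds; "tau": joint torques, N m; "position": TCP position; "tool_rot": TCP orientation; "wrist_force": force on the tool from outside, world axes, zero at the start; "torque": the same for the moment, N m; "finger_gap": finger opening in m.
Only numpy, scipy, OpenCV 4.12 (cv2) and the standard library are available. Lean on these libraries where they do the work, as an engineer would, in place of code of your own. Each camera call takes 0.05 s, during which the arm holds its last target.

## Working session

There is one attempt and no reset: what is moved stays moved. The work goes in short steps, Python scripts to look and compute and a tool call to move; the robot and the scene stay as the last step left them, time stands still between calls to the robot, and variables do not carry over. Pictures are saved under pics/ and viewed, and the job is handed in when it is done.

Besides the shell and the picture viewer there is one more tool, called after "Emit:" by a JSON object that holds its "method" and its "body", one argument or row to a line. move_arm: Moves the arm, as the interface text tells. Its arguments: {"type":"object","properties":{"deltas":{"type":"array"},"grip_force":{"type":"number"}},"required":["deltas"]}

```bash
mkdir -p pics; ls; python3 - <<'E'
from plant import *
import cv2
s=get_state(); print(s)
for n in ["scene","top","wrist"]:
    c=calibration(n); print(n,c)
    cv2.imwrite(f"pics/{n}0.png",snapshot(n))
E
```

```text
pics
{'time_s': 0.0, 'qpos': array([-1.53309942e+00,  1.59063103e-01,  1.59826346e+00, -4.19752216e-08,
        1.38619690e+00, -2.10108199e-01]), 'dq': array([-1.62468325e-03, -7.63870468e-04, -3.28906160e-04, -5.05811403e-04,
       -4.29081535e-04, -9.30692179e-05]), 'tau': array([-2.96973913e-04, -3.95999801e+01, -3.31430984e+01, -2.85745627e-04,
        8.27525917e-03,  3.58828274e-06]), 'position': array([ 0.14098541, -0.55681568,  0.23029337]), 'tool_rot': array([ 2.09062204,  0.26237153, -2.09027193]), 'wrist_force': array([ 0.05240492, -0.22085319, -0.47914135]), 'torque': array([-0.00751405, -0.0165154 ,  0.02344103]), 'finger_gap': 0.08537840930008968}
scene {'vertical_fov': 56.60743219804022, 'cx': 257.9150085803379, 'cy': 199.89201398506287, 'pose': array([[ 0.12561257, -0.6566528 ,  0.74365892,  1.2303267 ],
       [ 0.99189614,  0.09753342, -0.08142043, -0.01018004],
       [-0.01906664,  0.74785984,  0.66358279,  0.69750132],
       [ 0.        ,  0.        ,  0.        ,  1.        ]])}
top {'vertical_fov': 56.14962602158764, 'cx': 255.25965809210015, 'cy': 194.3417836146242, 'pose': array([[-0.14269244,  0.96797102, -0.20656952,  0.36476063],
       [-0.98976524, -0.13995162,  0.02789812,  0.08122564],
       [-0.00190516,  0.20843618,  0.97803411,  0.84454154],
       [ 0.        ,  0.        ,  0.        ,  1.        ]])}
wrist {'vertical_fov': 65.70646984690485, 'cx': 252.85395090001725, 'cy': 188.6137869839519, 'pose': array([[ 0.24535237,  0.93676146,  0.24955998,  0.20453804],
       [-0.96943259,  0.23751727,  0.06153053, -0.54025478],
       [-0.00163538, -0.25702824,  0.96640251,  0.3745463 ],
       [ 0.        ,  0.        ,  0.        ,  1.        ]])}
```

View pics/scene0.png

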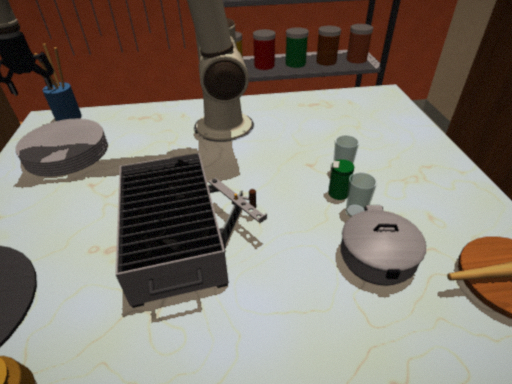

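View pics/top0.png

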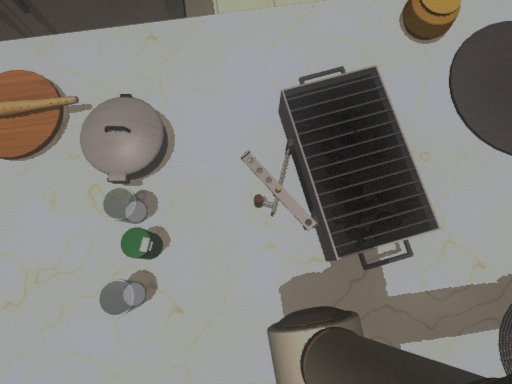

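View pics/wrist0.png

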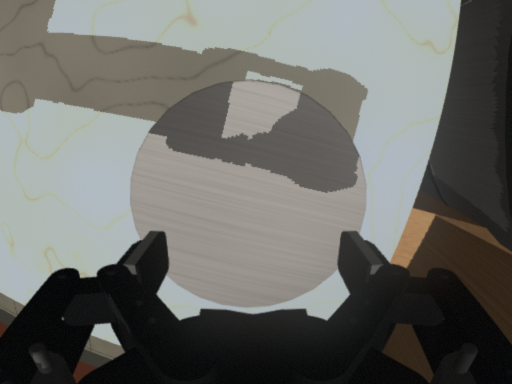

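```bash
python3 - <<'E'
import cv2
im=cv2.imread("pics/top0.png")
cv2.imwrite("pics/top0z.png",cv2.resize(im[130:270,225:345],None,fx=5,fy=4.2857*1.1667,interpolation=cv2.INTER_CUBIC)[:600*2])
print(cv2.resize(im[135:255,225:345],None,fx=5,fy=5).shape)
cv2.imwrite("pics/top0z.png",cv2.resize(im[135:255,225:345],None,fx=5,fy=5,interpolation=cv2.INTER_CUBIC))
im=cv2.imread("pics/scene0.png")
cv2.imwrite("pics/scene0z.png",cv2.resize(im[150:260,180:300],None,fx=5,fy=5,interpolation=cv2.INTER_CUBIC))
E
```

```text
(600, 600, 3)
```

View pics/top0z.png

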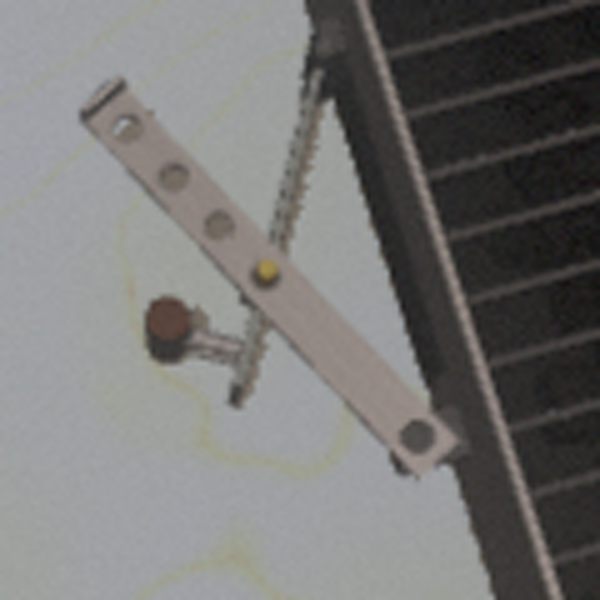

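View pics/scene0z.png

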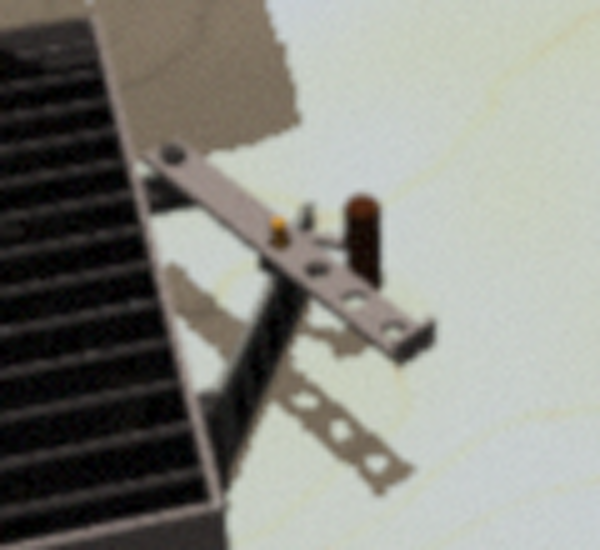

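```bash
cat > h.py <<'E'
import numpy as np, cv2
from plant import *
from scipy.spatial.transform import Rotation as R
def ray(name,u,v,c=None):
    c=c or calibration(name); f=192/np.tan(np.radians(c["vertical_fov"]/2))
    x=(u-c["cx"])/f; y=(v-c["cy"])/f
    if name=="wrist":
        r=np.hypot(x,y); k=np.tan(r)/r if r>1e-9 else 1; 
        d=np.array([np.sin(r)*x/max(r,1e-9),-np.sin(r)*y/max(r,1e-9),-np.cos(r)])
    else: d=np.array([x,-y,-1.])
    P=np.array(c["pose"]); return P[:3,3],P[:3,:3]@d
def onz(name,u,v,z,c=None):
    o,d=ray(name,u,v,c); return o+d*(z-o[2])/d[2]
def tri(a,b):
    A=[];B=[]
    for o,d in (a,b):
        d=d/np.linalg.norm(d); M=np.eye(3)-np.outer(d,d); A.append(M);B.append(M@o)
    X=np.linalg.lstsq(np.vstack(A),np.hstack(B),rcond=None)[0]
    return X,[np.linalg.norm(M@X-m) for M,m in zip(A,B)]
def proj(name,X,c=None):
    c=c or calibration(name); f=192/np.tan(np.radians(c["vertical_fov"]/2))
    P=np.linalg.inv(np.array(c["pose"])); q=P[:3,:3]@np.array(X)+P[:3,3]; q=np.array([q[0],-q[1],-q[2]])
    if name=="wrist":
        t=np.arctan2(np.hypot(q[0],q[1]),q[2]); n=np.hypot(q[0],q[1]); return f*t*q[0]/n+c["cx"],f*t*q[1]/n+c["cy"]
    return f*q[0]/q[2]+c["cx"],f*q[1]/q[2]+c["cy"]
def yawfit(loc,w):
    a=np.array(loc,float);b=np.array(w,float);ca,cb=a.mean(0),b.mean(0)
    H=(a-ca).T@(b-cb); th=np.arctan2(H[0,1]-H[1,0],H[0,0]+H[1,1]); c,s=np.cos(th),np.sin(th)
    Rm=np.array([[c,-s],[s,c]]); t=cb-Rm@ca; return th,t,np.linalg.norm((Rm@a.T).T+t-b,axis=1)
E
python3 - <<'E'
from h import *
z=lambda X,o:o+(X+.5)/5-.5
T=dict(piv=(418,436),pin=(267,268),h2=(219,224),h3=(174,175),h4=(126,126),hd=(168,312))
S=dict(piv=(173,153),pin=(280,222),h2=(317,267),h3=(354,298),h4=(394,328),hd=(363,203))
hz=dict(piv=.086,pin=.097,h2=.0835,h3=.0835,h4=.0835,hd=.092)
for im,o in(("top0",(225,135)),("scene0",(180,150))):
    I=cv2.imread(f"pics/{im}.png"); h=cv2.cvtColor(I,cv2.COLOR_BGR2HSV)[o[1]:o[1]+110,o[0]:o[0]+120]
    m=cv2.inRange(h,(15,120,90),(35,255,255)); n,l,st,ce=cv2.connectedComponentsWithStats(m); print(im,[(st[i,4],ce[i]+o) for i in range(1,n)])
W={}
for k in T:
    a=(z(T[k][0],225),z(T[k][1],135));b=(z(S[k][0],180),z(S[k][1],150))
    X,e=tri(ray("top",*a),ray("scene",*b))
    W[k]=onz("top",*a,hz[k]); print(k,np.round(X*1e3,1),np.round(np.array(e)*1e3,1),np.round(W[k]*1e3,1),np.round(onz("scene",*b,hz[k])*1e3,1))
Hh=np.array([-120,80]);P=np.array([-134,-100.]);bd=np.array([-np.cos(1.114),np.sin(1.114)])
dd=np.array([-np.sin(.533),-np.cos(.533)]);nn=np.array([-np.cos(.533),np.sin(.533)])
L=dict(piv=P,pin=Hh+110*dd,h2=P+125*bd,h3=P+155*bd,h4=P+185*bd,hd=Hh+140*dd+37*nn)
ks=list(T)
th,t,r=yawfit([L[k]*1e-3 for k in ks],[W[k][:2] for k in ks]); print(th,t,dict(zip(ks,np.round(r*1e3,1))))
c,s=np.cos(th),np.sin(th)
for q in [(-110,-190),(-110,190),(110,190),(110,-190)]:
    q=np.array(q)/1e3; w=np.array([[c,-s],[s,c]])@q+t; print(q,np.round(w,3),np.round(proj("top",[*w,.125]),1),np.round(proj("scene",[*w,.125]),1))
E
```

```text
top0 [(np.int32(6), array([277.83333333, 188.33333333]))]
scene0 [(np.int32(6), array([235. , 194.5]))]
piv [449.7 -43.4  88.8] [0.9 0.9] [450. -43.  86.] [445.8 -44.5  86. ]
pin [528.5   9.7  99. ] [0.6 0.6] [529.  10.  97.] [526.    9.2  97. ]
h2 [553.3  26.1  87.7] [0.6 0.6] [554.4  26.4  83.5] [548.5  25.7  83.5]
h3 [578.1  42.2  86.8] [0.6 0.6] [579.1  42.6  83.5] [574.5  42.   83.5]
h4 [603.1  59.6  87.3] [0.8 0.8] [604.4  60.3  83.5] [599.   59.2  83.5]
hd [516.2  54.1  96.1] [0.5 0.5] [517.1  54.4  92. ] [511.3  54.   92. ]
-1.4397051277608777 [ 0.56699371 -0.16282318] {'piv': np.float64(0.3), 'pin': np.float64(0.6), 'h2': np.float64(0.1), 'h3': np.float64(0.4), 'h4': np.float64(0.8), 'hd': np.float64(1.3)}
[-0.11 -0.19] [ 0.364 -0.079] [336.4 259.5] [199.9 153. ]
[-0.11  0.19] [ 0.741 -0.029] [281.3  89. ] [224.7 252.1]
[0.11 0.19] [ 0.77  -0.247] [376.6  64.2] [115.  275.3]
[ 0.11 -0.19] [ 0.393 -0.297] [440.9 229.2] [120.1 165.8]
```

```bash
cat >> h.py <<'E'
TH=-1.4397; T0=np.array([.5653,-.1631])
def setpose(th,t):
    global TH,T0; TH=th;T0=np.array(t)
def w2(q): # local mm -> world m
    c,s=np.cos(TH),np.sin(TH); return np.array([[c,-s],[s,c]])@(np.array(q,float)/1e3)+T0
def bar(s,r): return w2(np.array([-134,-100.])+r*np.array([-np.cos(s),np.sin(s)]))
def bardir(s): d=bar(s,100)-bar(s,0); return np.arctan2(d[1],d[0])
def door(a,u,n=0): return w2(np.array([-120,80.])+u*np.array([-np.sin(a),-np.cos(a)])+n*np.array([-np.cos(a),np.sin(a)]))
def doordir(a): d=door(a,100)-door(a,0); return np.arctan2(d[1],d[0])
def wrap(a): return (a+np.pi/2)%np.pi-np.pi/2
def go(xyz,yang=None,st=None):
    """print remaining delta in tool frame mm, and turn deg so that tool y points at world angle yang (mod pi)"""
    st=st or get_state(); Rm=R.from_rotvec(st["tool_rot"]).as_matrix()
    d=Rm.T@(np.array(xyz)-st["position"])*1e3
    cur=np.arctan2(Rm[1,1],Rm[0,1]); t=0
    if yang is not None:
        # turning +a about tool x (down) turns y by -a in world yaw
        t=-np.degrees(wrap(yang-cur))
    print("t",round(st["time_s"],2),"delta tool mm",np.round(d,1),"turn deg",np.round(t,1),"pos",np.round(st["position"]*1e3,1),"gap",round(st["finger_gap"]*1e3,1),"F",np.round(st["wrist_force"],1))
    return d,t
E
python3 - <<'E'
from h import *
Rm=R.from_rotvec(get_state()["tool_rot"]).as_matrix(); print(np.round(Rm,4)); print(get_state()["qpos"])
print(bar(1.114,150),np.degrees(bardir(1.114)),bar(1.114,0))
go([*bar(1.114,150),.2],bardir(1.114)+np.pi/2)
for s in(1.114,1.038,0):print(s,bar(s,150),bar(s,203),np.degrees(bardir(s)))
for a in(.533,1.382):print(a,door(a,140,37),door(a,110),np.degrees(doordir(a)))
for n in [(118,204),(140,210),(140,242),(135,290)]: print(n,onz("top",*n,.0))
E
```

```text
[[-1.000e-04  2.453e-01 -9.695e-01]
 [ 1.500e-03 -9.695e-01 -2.453e-01]
 [-1.000e+00 -1.500e-03 -3.000e-04]]
[-1.53309373e+00  1.58914715e-01  1.59796825e+00  6.40441361e-06
  1.38620336e+00 -2.10106823e-01]
[0.57345814 0.03986936] 33.68376785744165 [ 0.44864145 -0.04332194]
t 0.15 delta tool mm [  31.4 -472.5 -565.6] turn deg -19.5 pos [ 141.  -557.   230.5] gap 85.4 F [ 0.3 -0.6 -0.5]
1.114 [0.57345814 0.03986936] [0.61756004 0.06926362] 33.68376785744165
1.038 [0.56678139 0.04910616] [0.60852417 0.08176409] 38.038247100435946
0 [0.42903328 0.10539093] [0.42210506 0.15793615] 97.51126623501541
0.533 [0.51455581 0.0551437 ] [0.52769202 0.00935681] 156.97261575454252
1.382 [0.6200249  0.11086087] [0.59433588 0.0707476 ] 108.32849894793563
(118, 204) [0.566688   0.38476593 0.        ]
(140, 210) [0.54467416 0.33387092 0.        ]
(140, 242) [0.4690471  0.33966768 0.        ]
(135, 290) [0.36231519 0.35922188 0.        ]
```

Emit:
{"method": "move_arm", "body": {
  "deltas": [
    [[0, -39, -47], 0, 50],
    [[0, -39, -47], 0, 50],
    [[0, -39, -47], 0, 50],
    [[0, -39, -47], 0, 50],
    [[0, -39, -47], 0, 50]
  ],
  "grip_force": 20
}}

```text
time_s: 0.78
position: [0.3217, -0.3089, 0.2311]
tool_rot: [2.09, 0.26, -2.09]
wrist_force: [0.0, -0.7, 0.0]
finger_gap: 0.0428
```

Emit:
{"method": "move_arm", "body": {
  "deltas": [
    [[0, -39, -47], 0, 50],
    [[0, -39, -47], 0, 50],
    [[0, -39, -47], 0, 50],
    [[0, -39, -47], 0, 50],
    [[0, -39, -47], 0, 50]
  ]
}}

```text
time_s: 1.4
position: [0.5018, -0.0622, 0.2312]
tool_rot: [2.09, 0.26, -2.089]
wrist_force: [0.5, -0.7, 0.6]
finger_gap: 0.0428
```

Emit:
{"method": "move_arm", "body": {
  "deltas": [
    [[0, -39, -47], -5, 50],
    [[0, -39, -47], -5, 50],
    [[0, 0, 0], -5, 50],
    [[0, 0, 0], -4.5, 50],
    [[0, 0, 0], 0, 50]
  ]
}}

```text
time_s: 2.02
position: [0.5683, 0.0378, 0.2309]
tool_rot: [1.886, 0.571, -1.888]
wrist_force: [0.2, 0.2, 0.9]
finger_gap: 0.0427
```

```bash
python3 - <<'E'
from h import *
c=calibration("wrist");I=snapshot("wrist")
cv2.imwrite("pics/w1.png",I)
go([*bar(1.114,150),.2],bardir(1.114)+np.pi/2)
for k,p in dict(pin=[*door(.533,110),.097],h4=[*bar(1.114,185),.084],h3=[*bar(1.114,155),.084],h2=[*bar(1.114,125),.084],piv=[*bar(1.114,0),.086],hd=[*door(.533,140,37),.092]).items(): print(k,np.round(proj("wrist",p,c),1))
import pickle; pickle.dump(c,open("c1.pkl","wb"))
E
```

```text
t 2.08 delta tool mm [31.   0.9 -5.5] turn deg -0.1 pos [568.4  37.6 231. ] gap 42.7 F [-0.7  0.  -0.1]
pin [254.5 228.3]
h4 [254.5 137.2]
h3 [254.5 167.2]
h2 [254.4 196.1]
piv [254.3 298.3]
hd [209.8 213. ]
```

View pics/w1.png

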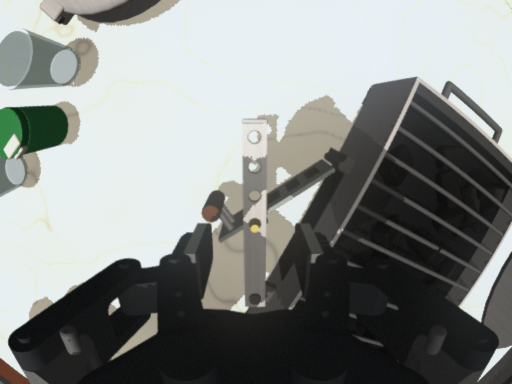

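Emit:
{"method": "move_arm", "body": {
  "deltas": [
    [[40, 1, -5.5], 0, 50],
    [[40, 0, 0], 0, 50],
    [[40, 0, 0], 0, 50],
    [[20, 0, 0], 0, 50],
    [[0, 0, 0], 0, 50]
  ]
}}

```text
time_s: 2.7
position: [0.572, 0.0397, 0.0894]
tool_rot: [1.885, 0.572, -1.892]
wrist_force: [-0.1, 0.3, 0.3]
finger_gap: 0.0428
```

```bash
python3 - <<'E'
from h import *
go([*bar(1.114,150),.073],bardir(1.114)+np.pi/2)
c=calibration("wrist");I=snapshot("wrist")
cv2.imwrite("pics/w2.png",I)
E
```

```text
t 2.7 delta tool mm [16.4  0.7 -1.3] turn deg -0.1 pos [572.   39.7  89.4] gap 42.8 F [-0.1  0.3  0.3]
```

View pics/w2.png

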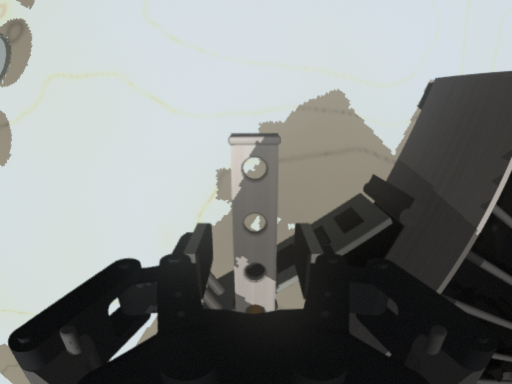

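Emit:
{"method": "move_arm", "body": {
  "deltas": [
    [[10, 0.5, -1], 0, 50],
    [[6, 0, 0], 0, 50],
    [[0, 0, 0], 0, 20],
    [[0, 0, 0], 0, 10],
    [[0, 0, 0], 0, 10]
  ]
}}

```text
time_s: 3.38
position: [0.5746, 0.0399, 0.0753]
tool_rot: [1.886, 0.571, -1.887]
wrist_force: [-0.7, -0.9, -0.2]
finger_gap: 0.0232
```

Emit:
{"method": "move_arm", "body": {
  "deltas": [
    [[0, 0, 0], 0, 10],
    [[0, 0, 0], 0, 10],
    [[-3, 0, 0], 0, 10],
    [[-4, 0, 0], 0, 10],
    [[0, 0, 0], 0, 10]
  ]
}}

```text
time_s: 4.0
position: [0.5745, 0.0397, 0.0824]
tool_rot: [1.886, 0.571, -1.887]
wrist_force: [-2.2, -2.5, -3.0]
finger_gap: 0.0228
```

```bash
python3 - <<'E'
from h import *
go([*bar(1.114,150*np.cos(.35)),.073+.15*np.sin(.35)],bardir(1.114)+np.pi/2)
c=calibration("wrist");I=snapshot("wrist")
cv2.imwrite("pics/w3.png",I)
E
```

```text
t 4.0 delta tool mm [-42.   -0.7   9.9] turn deg 0.0 pos [574.5  39.7  82.4] gap 22.8 F [-2.2 -2.5 -3. ]
```

View pics/w3.png

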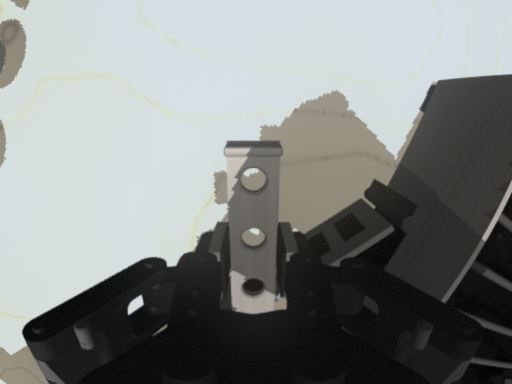

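Emit:
{"method": "move_arm", "body": {
  "deltas": [
    [[-9, 0, 0.7], 0, 10],
    [[-9, 0, 1.2], 0, 10],
    [[-9, 0, 1.8], 0, 10],
    [[-9, 0, 2.4], 0, 10],
    [[-9, 0, 3], 0, 10]
  ]
}}

```text
time_s: 4.68
position: [0.5669, 0.0347, 0.1278]
tool_rot: [1.886, 0.571, -1.887]
wrist_force: [-3.7, -2.9, -3.8]
finger_gap: 0.0231
```

```bash
python3 - <<'E'
from h import *
go([*bar(1.114,150*np.cos(.35)),.073+.15*np.sin(.35)],bardir(1.114)+np.pi/2)
c=calibration("wrist");I=snapshot("wrist")
cv2.imwrite("pics/w4.png",I);cv2.imwrite("pics/s4.png",snapshot("scene"))
E
```

```text
t 4.67 delta tool mm [ 3.4 -0.7  0.8] turn deg 0.0 pos [566.9  34.7 127.8] gap 23.1 F [-3.7 -2.9 -3.8]
```

View pics/w4.png

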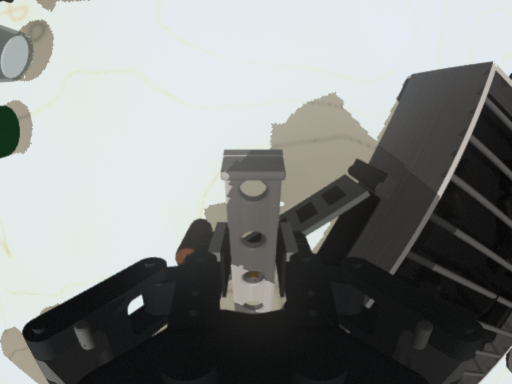

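View pics/s4.png

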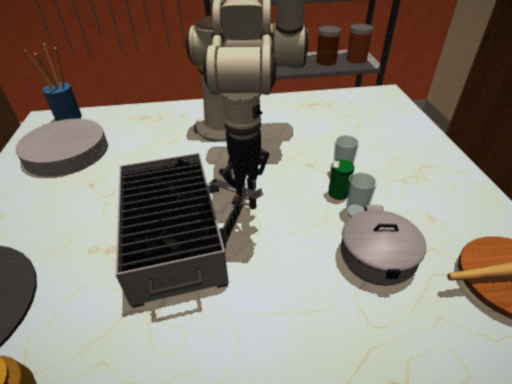

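Emit:
{"method": "move_arm", "body": {
  "deltas": [
    [[0, -17.4, 1.1], -7.1, 10],
    [[0, -17.4, 1.1], -7.1, 10],
    [[0, -17.4, 1.1], -7.1, 10],
    [[0, -17.4, 1.1], -7.1, 10],
    [[0, -17.4, 1.1], -7.1, 10]
  ]
}}

```text
time_s: 5.4
position: [0.4998, 0.0885, 0.1279]
tool_rot: [1.469, 1.017, -1.468]
wrist_force: [-2.6, -2.8, -3.7]
finger_gap: 0.0232
```

```bash
python3 - <<'E'
from h import *
s=1.114-np.radians(35.5)
go([*bar(s,150*np.cos(.355)),.1278],bardir(s)+np.pi/2)
print(np.linalg.norm(get_state()["position"][:2]-bar(0,0)))
E
```

```text
t 5.4 delta tool mm [ 0.1 -1.   0.7] turn deg 0.2 pos [499.8  88.5 127.9] gap 23.2 F [-2.6 -2.8 -3.7]
0.14137236100181255
```

Emit:
{"method": "move_arm", "body": {
  "deltas": [
    [[0, -17.4, 1.1], -7.1, 10],
    [[0, -17.4, 1.1], -7.1, 10],
    [[0, -17.4, 1.1], -7.1, 10],
    [[0, -17.4, 1.1], -7.1, 10],
    [[0, 0, 0], 0, 10]
  ]
}}

```text
time_s: 6.02
position: [0.4314, 0.0967, 0.1281]
tool_rot: [1.113, 1.268, -1.11]
wrist_force: [-1.2, 0.4, -1.5]
finger_gap: 0.0232
```

```bash
python3 - <<'E'
from h import *
s=1.114-np.radians(63.9)
go([*bar(s,150*np.cos(.355)),.1278],bardir(s)+np.pi/2)
print(np.linalg.norm(get_state()["position"][:2]-bar(0,0)))
cv2.imwrite("pics/t5.png",snapshot("top"))
h=np.array([52,40,28,16,4,-8,-20,-30,-40,-46,-52,-56,-58.4]);r=np.sqrt(150**2-h**2);print(-np.diff(r).round(1))
E
```

```text
t 6.03 delta tool mm [ 0.3 -1.4  0.4] turn deg -0.0 pos [431.4  96.7 128.1] gap 23.2 F [-1.2  0.4 -1.5]
0.14104307450874848
[-3.9 -2.8 -1.8 -0.8  0.2  1.1  1.7  2.4  1.8  2.1  1.5  1. ]
```

View pics/t5.png

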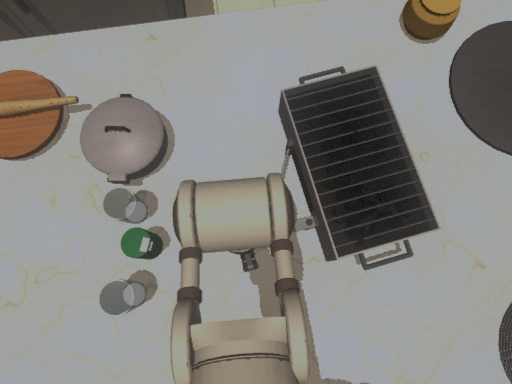

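Emit:
{"method": "move_arm", "body": {
  "deltas": [
    [[12, 0, -3.9], 0, 10],
    [[12, 0, -2.8], 0, 10],
    [[12, 0, -1.8], 0, 10],
    [[12, 0, -0.8], 0, 10],
    [[12, 0, 0.2], 0, 10]
  ]
}}

```text
time_s: 6.7
position: [0.4301, 0.1054, 0.0663]
tool_rot: [1.111, 1.269, -1.111]
wrist_force: [-2.0, 4.2, -0.2]
finger_gap: 0.0231
```

Emit:
{"method": "move_arm", "body": {
  "deltas": [
    [[12, 0, 1.1], 0, 10],
    [[10, 0, 1.7], 0, 10],
    [[10, 0, 2.4], 0, 10],
    [[6, 0, 1.8], 0, 10],
    [[6, 0, 2.1], 0, 10]
  ]
}}

```text
time_s: 7.32
position: [0.4314, 0.096, 0.0229]
tool_rot: [1.111, 1.269, -1.111]
wrist_force: [-1.1, 4.1, -0.2]
finger_gap: 0.0231
```

Emit:
{"method": "move_arm", "body": {
  "deltas": [
    [[2, 0, 0.8], 0, 10],
    [[2, 0, 0.8], 0, 10],
    [[0, 0, 0], 0, 10],
    [[0, 0, 0], 0, 10],
    [[0, 0, 0], 0, 10]
  ]
}}

```text
time_s: 7.95
position: [0.4317, 0.0946, 0.0194]
tool_rot: [1.111, 1.269, -1.111]
wrist_force: [-1.6, 3.9, -1.3]
finger_gap: 0.0234
```

```bash
python3 - <<'E'
from h import *
s=1.114-np.radians(63.9)
go([*bar(s,150*np.cos(.4)),.0753-.15*np.sin(.4)],bardir(s)+np.pi/2)
cv2.imwrite("pics/w6.png",snapshot("wrist"));cv2.imwrite("pics/s6.png",snapshot("scene"))
E
```

```text
t 7.95 delta tool mm [ 2.5 -1.4  0.8] turn deg 0.0 pos [431.7  94.6  19.4] gap 23.4 F [-1.6  3.9 -1.3]
```

View pics/w6.png

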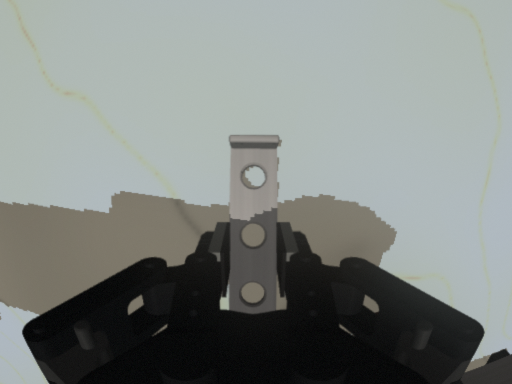

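Emit:
{"method": "move_arm", "body": {
  "deltas": [
    [[1, 0, 0.5], 0, 10],
    [[0.5, 0, 0.2], 0, 10],
    [[0.5, 0, 0.2], 0, 10],
    [[0, 0, 0], 0, 10],
    [[0, 0, 0], 0, 10]
  ]
}}

```text
time_s: 8.68
position: [0.4318, 0.0937, 0.0173]
tool_rot: [1.111, 1.269, -1.111]
wrist_force: [-1.9, 4.9, -0.6]
finger_gap: 0.0231
```

Emit:
{"method": "move_arm", "body": {
  "deltas": [
    [[0.5, 0, 0.2], 0, 10],
    [[0, 0, 0], 0, 30],
    [[0, 0, 0], 0, 45],
    [[0, 0, 0], 0, 55],
    [[0, 0, 0], 0, 55]
  ]
}}

```text
time_s: 9.3
position: [0.432, 0.0933, 0.0169]
tool_rot: [1.111, 1.268, -1.111]
wrist_force: [-0.2, 0.5, -0.1]
finger_gap: 0.0472
```

```bash
python3 - <<'E'
from h import *
go([*bar(0,130),.0753-.15*np.sin(.4)],bardir(0)+np.pi/2)
cv2.imwrite("pics/w7.png",snapshot("wrist"))
E
```

```text
t 9.3 delta tool mm [ 0.1 -1.4  7.6] turn deg 0.1 pos [432.   93.3  16.9] gap 47.2 F [-0.2  0.5 -0.1]
```

View pics/w7.png

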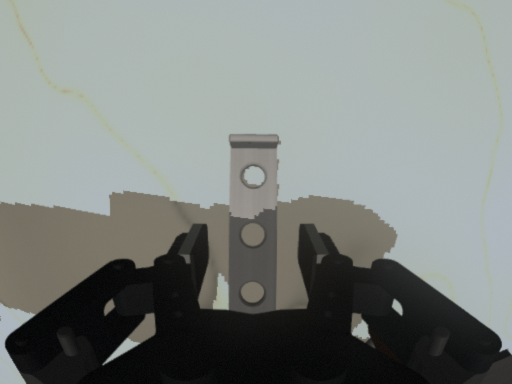

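```bash
python3 - <<'E'
from h import *
go([*door(.533,140,37),.17],doordir(.533))
E
```

```text
t 9.35 delta tool mm [-153.1   76.9   48.9] turn deg 30.6 pos [431.9  93.4  16.9] gap 47.1 F [-0.5 -0.5 -0.6]
```

Emit:
{"method": "move_arm", "body": {
  "deltas": [
    [[-30, 0, 0], 0, 55],
    [[-60, 0, 0], 0, 55],
    [[-60, 0, 0], 0, 80],
    [[0, 0, 0], 0, 80],
    [[0, 0, 0], 0, 80]
  ]
}}

```text
time_s: 9.98
position: [0.4314, 0.0935, 0.1662]
tool_rot: [1.111, 1.27, -1.111]
wrist_force: [-0.5, -0.0, -0.8]
finger_gap: 0.0682
```

```bash
python3 - <<'E'
from h import *
go([*door(.533,140,37),.17],doordir(.533))
E
```

```text
t 9.97 delta tool mm [-3.9 77.4 49. ] turn deg 30.6 pos [431.4  93.5 166.2] gap 68.2 F [-0.5 -0.  -0.8]
```

Emit:
{"method": "move_arm", "body": {
  "deltas": [
    [[-4, 39, 24.5], 0, 80],
    [[0, 38.4, 24.5], 0, 80],
    [[0, 0, 0], 10.2, 80],
    [[0, 0, 0], 10.2, 80],
    [[0, 0, 0], 10.2, 80]
  ]
}}

```text
time_s: 10.6
position: [0.5133, 0.0552, 0.1678]
tool_rot: [1.5, 0.992, -1.507]
wrist_force: [-0.2, 0.2, 0.2]
finger_gap: 0.0683
```

```bash
python3 - <<'E'
from h import *
go([*door(.533,140,37),.07],doordir(.533))
c=calibration("wrist");I=snapshot("wrist")
cv2.imwrite("pics/w8.png",I)
for k,p in dict(pin=[*door(.533,110),.097],hd=[*door(.533,140,37),.092]).items(): print(k,np.round(proj("wrist",p,c),1))
cv2.imwrite("pics/t8.png",snapshot("top"));cv2.imwrite("pics/s8.png",snapshot("scene"))
E
```

```text
t 10.6 delta tool mm [97.8  1.6 -0.6] turn deg -0.3 pos [513.3  55.2 167.8] gap 68.3 F [-0.2  0.2  0.2]
pin [292.3 243.1]
hd [254.7 197.3]
```

View pics/w8.png

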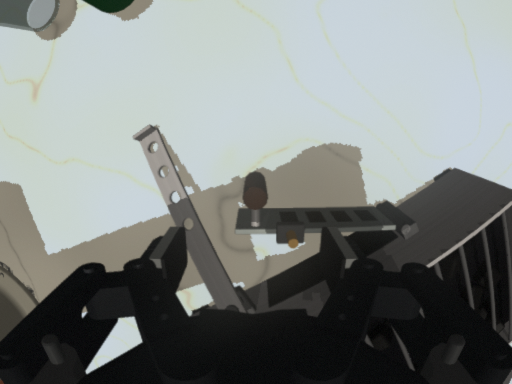

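View pics/s8.png

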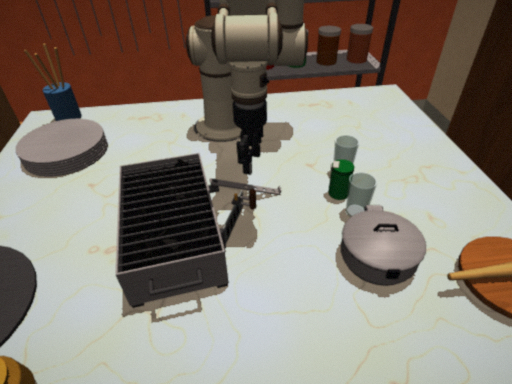

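Emit:
{"method": "move_arm", "body": {
  "deltas": [
    [[35, 1.5, -0.5], 0, 80],
    [[40, 0, 0], 0, 80],
    [[28, 0, 0], 0, 80],
    [[0, 0, 0], 0, 15],
    [[0, 0, 0], 0, 10]
  ]
}}

```text
time_s: 11.38
position: [0.5171, 0.0549, 0.0686]
tool_rot: [1.498, 0.992, -1.497]
wrist_force: [-0.5, -0.7, -0.2]
finger_gap: 0.0328
```

Emit:
{"method": "move_arm", "body": {
  "deltas": [
    [[0, 0, 0], 0, 10],
    [[0, 0, 0], 0, 10],
    [[0, 0, 0], 0, 10],
    [[0, 0, 0], 0, 10],
    [[0, 0, 0], 0, 10]
  ]
}}

```text
time_s: 12.0
position: [0.5151, 0.0563, 0.0691]
tool_rot: [1.497, 0.996, -1.5]
wrist_force: [-7.6, 4.3, 7.7]
finger_gap: 0.0191
```

```bash
python3 - <<'E'
from h import *
go([*door(.533,140,37),.065],doordir(.533))
c=calibration("wrist");I=snapshot("wrist")
cv2.imwrite("pics/w9.png",I)
E
```

```text
t 12.0 delta tool mm [ 4.1 -0.1  1.3] turn deg 0.1 pos [515.1  56.3  69.1] gap 19.1 F [-7.6  4.3  7.7]
```

View pics/w9.png

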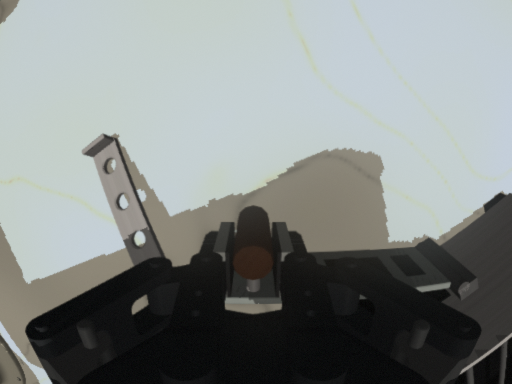

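```bash
python3 - <<'E'
from h import *
st=get_state();Rm=R.from_rotvec(st["tool_rot"]).as_matrix()
p=Rm.T@np.array([*(st["position"][:2]-door(0,0)),0])*1e3; print(p)
for d in (6,4.86,5.4):
    c,s=np.cos(np.radians(d)),np.sin(np.radians(d)); print(d,c*p[1]-s*p[2]-p[1],s*p[1]+c*p[2]-p[2])
E
```

```text
[   0.5748143  -139.8472807   -38.46081202]
6 4.786347612267122 -14.407328991518362
4.86 3.7612457805747113 -11.709767809504434
5.4 4.240129329659055 -12.99010126394569
```

Emit:
{"method": "move_arm", "body": {
  "deltas": [
    [[0, 3.8, -11.7], 4.86, 10],
    [[0, 3.8, -11.7], 4.86, 10],
    [[0, 3.8, -11.7], 4.86, 10],
    [[0, 3.8, -11.7], 4.86, 10],
    [[0, 3.8, -11.7], 4.86, 10]
  ]
}}

```text
time_s: 12.68
position: [0.5631, 0.0955, 0.0691]
tool_rot: [1.788, 0.7, -1.79]
wrist_force: [-5.3, 4.1, 4.3]
finger_gap: 0.0189
```

```bash
cat >> h.py <<'E'
def doorstate():
    st=get_state();Rm=R.from_rotvec(st["tool_rot"]).as_matrix()
    v=st["position"][:2]-door(0,0); 
    a=np.arctan2(38.5,139.85)
    # radius, and door angle: direction of handle from hinge = doordir(angle) rotated cw? by a
    ang0=np.arctan2(v[1],v[0])
    for al in np.arange(.4,1.65,.0005):
        q=door(al,139.85,38.5)-door(0,0)
        if abs(np.angle(np.exp(1j*(np.arctan2(q[1],q[0])-ang0))))<.0003: break
    print("r",np.linalg.norm(v)*1e3,"door angle",al,"tool yaw-doordir",np.degrees(wrap(np.arctan2(Rm[1,1],Rm[0,1])-doordir(al))),"F",st["wrist_force"].round(1),"gap",st["finger_gap"])
    return al
E
python3 -c "
from h import *
doorstate()"
```

```text
r 145.009073625462 door angle 0.9620000000000005 tool yaw-doordir 0.18600775703728 F [-5.3  4.1  4.3] gap 0.018936261790973068
```

Emit:
{"method": "move_arm", "body": {
  "deltas": [
    [[0, 3.8, -11.7], 4.86, 10],
    [[0, 3.8, -11.7], 4.86, 10],
    [[0, 3.8, -11.7], 4.86, 10],
    [[0, 3.8, -11.7], 4.86, 10],
    [[0, 3.8, -11.7], 4.86, 10]
  ]
}}

```text
time_s: 13.3
position: [0.6228, 0.1113, 0.0692]
tool_rot: [2.05, 0.333, -2.05]
wrist_force: [-3.7, 3.3, 1.6]
finger_gap: 0.0191
```

Emit:
{"method": "move_arm", "body": {
  "deltas": [
    [[0, 0, 0], 0, 10],
    [[0, 0, 0], 0, 10],
    [[0, 0, 0], 0, 10],
    [[0, 0, 0], 0, 10],
    [[0, 0, 0], 0, 10]
  ]
}}

```text
time_s: 13.92
position: [0.6236, 0.1113, 0.0693]
tool_rot: [2.052, 0.335, -2.046]
wrist_force: [0.5, 5.8, -1.4]
finger_gap: 0.0195
```

```bash
python3 -c "
from h import *
doorstate()
cv2.imwrite('pics/w10.png',snapshot('wrist'))"
```

```text
r 145.07958482482312 door angle 1.396500000000001 tool yaw-doordir 0.9204495442037078 F [ 0.5  5.8 -1.4] gap 0.019486228915911147
```

View pics/w10.png

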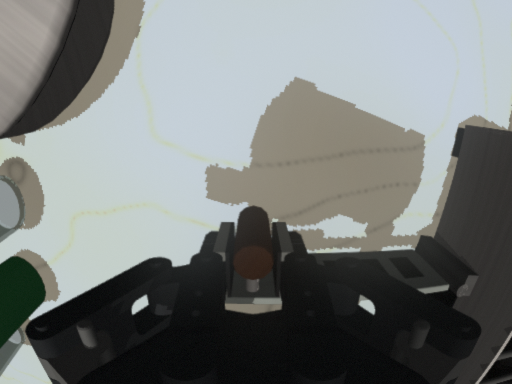

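Emit:
{"method": "move_arm", "body": {
  "deltas": [
    [[0, 0, 2], 0, 10],
    [[0, 0, 0], 0, 10],
    [[0, 0, 0], 0, 10],
    [[0, 0, 0], 0, 10],
    [[0, 0, 0], 0, 10]
  ]
}}

```text
time_s: 14.6
position: [0.6217, 0.1112, 0.0693]
tool_rot: [2.052, 0.336, -2.046]
wrist_force: [1.0, 7.3, -0.8]
finger_gap: 0.0195
```

```bash
python3 -c "
from h import *
doorstate()
"
```

```text
r 145.0224122922294 door angle 1.383000000000001 tool yaw-doordir 0.1753502845725467 F [ 1.   7.3 -0.8] gap 0.01953807058569473
```

Open, rise, and look at the pin.

Emit:
{"method": "move_arm", "body": {
  "deltas": [
    [[0, 0, 0], 0, 40],
    [[0, 0, 0], 0, 70],
    [[0, 0, 0], 0, 80],
    [[-20, 0, 0], 0, 80],
    [[-60, 0, 0], 0, 80]
  ]
}}

```text
time_s: 15.22
position: [0.6183, 0.1087, 0.1461]
tool_rot: [2.041, 0.333, -2.056]
wrist_force: [1.7, -0.3, 1.0]
finger_gap: 0.0685
```

Emit:
{"method": "move_arm", "body": {
  "deltas": [
    [[-50, 0, 0], 0, 80],
    [[-20, 0, 20], 0, 60],
    [[0, 0, 30], 0, 60],
    [[0, 0, 0], 0, 60],
    [[0, 0, 0], 0, 50]
  ]
}}

```text
time_s: 15.85
position: [0.5741, 0.093, 0.2188]
tool_rot: [2.05, 0.331, -2.046]
wrist_force: [0.2, 0.4, 0.1]
finger_gap: 0.0428
```

```bash
python3 -c "
from h import *
import pickle
c=calibration('wrist');I=snapshot('wrist')
cv2.imwrite('pics/w11.png',I);pickle.dump(c,open('c11.pkl','wb'))
cv2.imwrite('pics/t11.png',snapshot('top'));cv2.imwrite('pics/s11.png',snapshot('scene'))
for al in(1.36,1.382,1.40):
  print(al)
  for k,p in dict(pin=[*door(al,110),.097],hd=[*door(al,140,38.5),.092],piv=[*bar(0,0),.086]).items(): print(k,np.round(proj('wrist',p,c),1),np.round(proj('top',p),1),np.round(proj('scene',p),1))
go([*bar(0,0),.2])
for n in ('w11','t11','s11'):
    I=cv2.imread(f'pics/{n}.png');m=cv2.inRange(cv2.cvtColor(I,cv2.COLOR_BGR2HSV),(15,120,70),(35,255,255)); N,l,st,ce=cv2.connectedComponentsWithStats(m); print(n,[(st[i,4],ce[i].round(1)) for i in range(1,N) if st[i,4]>3])
"
```

```text
1.36
pin [283.6 173.2] [246.1 163.9] [262.3 208.9]
hd [250.  131.4] [225.9 155.8] [280.5 216. ]
piv [328.6 313.5] [308.5 222.4] [214.7 180.8]
1.382
pin [283.6 170.6] [245.6 163. ] [262.7 209.5]
hd [250.9 128. ] [225.6 154.4] [280.8 216.9]
piv [328.6 313.5] [308.5 222.4] [214.7 180.8]
1.4
pin [283.7 168.5] [245.2 162.2] [263.1 210. ]
hd [251.7 125.2] [225.4 153.3] [281.1 217.6]
piv [328.6 313.5] [308.5 222.4] [214.7 180.8]
t 16.0 delta tool mm [ 17.9  89.9 162.1] turn deg 0 pos [574.1  93.2 217.9] gap 42.6 F [-0.1 -1.3 -0.1]
w11 []
t11 [(np.int32(1613), array([430.7,  15.9])), (np.int32(4), array([39.5, 99.2])), (np.int32(42), array([ 12.7, 101.2])), (np.int32(12), array([ 30.5, 100.2])), (np.int32(159), array([ 13.9, 109.2]))]
s11 [(np.int32(69), array([51.5, 65.7])), (np.int32(5), array([55.2, 49.2])), (np.int32(5), array([26.4, 52.6])), (np.int32(4), array([35.5, 54. ])), (np.int32(9), array([31. , 58.6])), (np.int32(23), array([39., 70.])), (np.int32(8), array([239.4,  67.6])), (np.int32(6), array([47. , 81.3])), (np.int32(12), array([262.2, 211.6])), (np.int32(662), array([483.2, 271.9])), (np.int32(516), array([  9.8, 370.6]))]
```

View pics/w11.png

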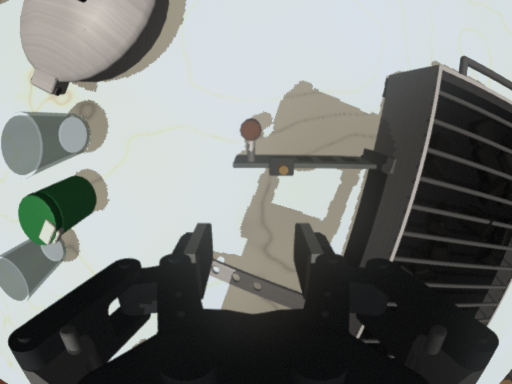

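View pics/t11.png

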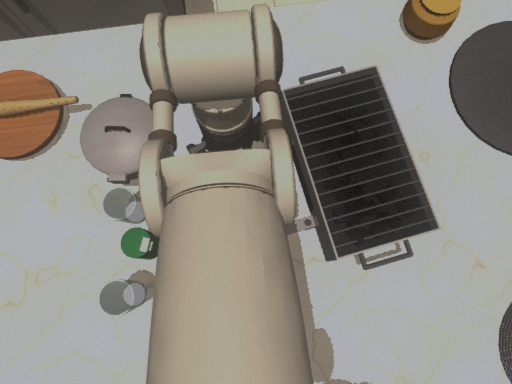

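```bash
python3 -c "
from h import *
go([.432,.0933,.15],bardir(0)+np.pi/2)
"
```

```text
t 16.0 delta tool mm [ 67.9 -45.  134.8] turn deg -79.1 pos [574.1  93.2 217.9] gap 42.6 F [-0.1 -1.3 -0.1]
```

Emit:
{"method": "move_arm", "body": {
  "deltas": [
    [[0, -15, 45], 0, 50],
    [[0, -15, 45], 0, 50],
    [[0, -15, 44.8], 0, 50],
    [[0, 0, 0], -10.6, 50],
    [[0, 0, 0], -10.6, 50]
  ]
}}

```text
time_s: 16.62
position: [0.4313, 0.0933, 0.218]
tool_rot: [1.818, 0.66, -1.817]
wrist_force: [0.5, -0.6, -1.1]
finger_gap: 0.0428
```

Emit:
{"method": "move_arm", "body": {
  "deltas": [
    [[10, 0, 0], -10.6, 50],
    [[10, 0, 0], -10.6, 50],
    [[10, 0, 0], -10.6, 50],
    [[10, 0, 0], -10.6, 50],
    [[10, 0, 0], -10.6, 50]
  ]
}}

```text
time_s: 17.25
position: [0.4318, 0.0933, 0.1676]
tool_rot: [1.171, 1.233, -1.171]
wrist_force: [0.2, 0.1, 0.9]
finger_gap: 0.0427
```

```bash
python3 -c "
from h import *
go([.432,.0933,.017],bardir(0)+np.pi/2)
c=calibration('wrist');cv2.imwrite('pics/w12.png',snapshot('wrist'))
for r in(125,155,185): print(proj('wrist',[*bar(0,r*np.cos(.4)),.084-r*1e-3*np.sin(.4)],c))
"
```

```text
t 17.25 delta tool mm [150.6   0.2  -0. ] turn deg -4.6 pos [431.8  93.3 167.6] gap 42.7 F [0.2 0.1 0.9]
(np.float64(252.86076664634282), np.float64(203.24256814000887))
(np.float64(250.64304086683583), np.float64(173.10627202519467))
(np.float64(248.5165905103857), np.float64(144.11559536255652))
```

View pics/w12.png

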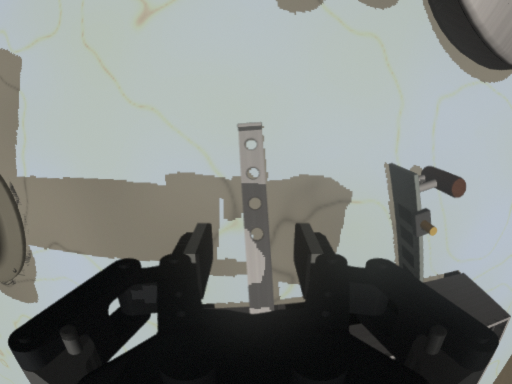

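Emit:
{"method": "move_arm", "body": {
  "deltas": [
    [[30, 0, 0], -4.6, 50],
    [[50, 0, 0], 0, 50],
    [[40, 0, 0], 0, 50],
    [[20, 0, 0], 0, 50],
    [[9, 0, 0], 0, 50]
  ]
}}

```text
time_s: 17.92
position: [0.4309, 0.0933, 0.0178]
tool_rot: [1.117, 1.267, -1.119]
wrist_force: [0.2, 0.2, 0.1]
finger_gap: 0.043
```

```bash
python3 -c "
from h import *
go([.432,.0933,.017],bardir(0)+np.pi/2)
c=calibration('wrist');cv2.imwrite('pics/w13.png',snapshot('wrist'))
"
```

```text
t 17.93 delta tool mm [0.8 1.1 0.1] turn deg -0.4 pos [430.9  93.3  17.8] gap 43.0 F [0.2 0.2 0.1]
```

View pics/w13.png

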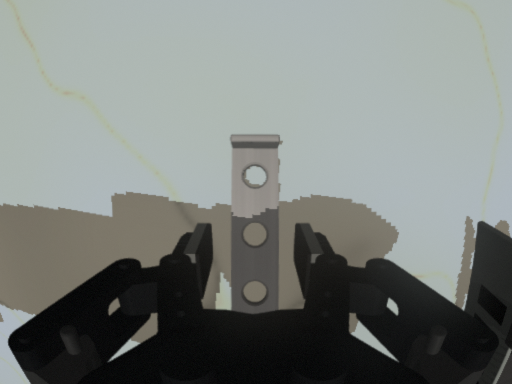

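Emit:
{"method": "move_arm", "body": {
  "deltas": [
    [[0.5, 0, 0], 0, 15],
    [[0, 0, 0], 0, 10],
    [[0, 0, 0], 0, 10],
    [[0, 0, 0], 0, 10],
    [[0, 0, 0], 0, 10]
  ]
}}

```text
time_s: 18.6
position: [0.4323, 0.0932, 0.0191]
tool_rot: [1.117, 1.264, -1.115]
wrist_force: [0.6, 0.8, 5.0]
finger_gap: 0.0228
```

```bash
python3 -c "
from h import *
go([*bar(0,0),.017],bardir(0)+np.pi/2)
h=np.array([-58.4,-56,-50,-40,-28,-16,-4,8,20,30,37]);r=np.sqrt(150**2-h**2);print(-np.diff(r).round(1),r)
"
```

```text
t 18.6 delta tool mm [  2.1  -0.8 137.5] turn deg -0.3 pos [432.3  93.2  19.1] gap 22.8 F [0.6 0.8 5. ]
[-1.  -2.3 -3.1 -2.8 -1.8 -0.8  0.2  1.1  1.7  1.6] [138.16453959 139.15459029 141.42135624 144.56832295 147.36349616
 149.1442255  149.94665718 149.78651475 148.66068747 146.96938457
 145.3650577 ]
```

Emit:
{"method": "move_arm", "body": {
  "deltas": [
    [[-2.4, 0, -1], 0, 10],
    [[-6, 0, -2.3], 0, 10],
    [[-10, 0, -3.1], 0, 10],
    [[-12, 0, -2.8], 0, 10],
    [[-12, 0, -1.8], 0, 10]
  ]
}}

```text
time_s: 19.23
position: [0.4298, 0.1043, 0.0616]
tool_rot: [1.116, 1.266, -1.116]
wrist_force: [0.9, -5.3, -1.9]
finger_gap: 0.023
```

Emit:
{"method": "move_arm", "body": {
  "deltas": [
    [[-12, 0, -0.8], 0, 10],
    [[-12, 0, 0.2], 0, 10],
    [[-12, 0, 1.1], 0, 10],
    [[-10, 0, 1.7], 0, 10],
    [[-7, 0, 1.6], 0, 10]
  ]
}}

```text
time_s: 19.85
position: [0.4305, 0.1003, 0.1143]
tool_rot: [1.117, 1.266, -1.116]
wrist_force: [0.8, -2.5, -2.5]
finger_gap: 0.0229
```

```bash
python3 -c "
from h import *
go([*bar(0,0),.017],bardir(0)+np.pi/2)
st=get_state();v=st['position'][:2]-bar(0,0);print(np.linalg.norm(v),np.degrees(np.arctan2(v[1],v[0])))
cv2.imwrite('pics/w14.png',snapshot('wrist'))
"
```

```text
t 19.85 delta tool mm [9.720e+01 1.000e-01 1.448e+02] turn deg -0.3 pos [430.5 100.3 114.3] gap 22.9 F [ 0.8 -2.5 -2.5]
0.14479063905742784 97.21470917512208
```

View pics/w14.png

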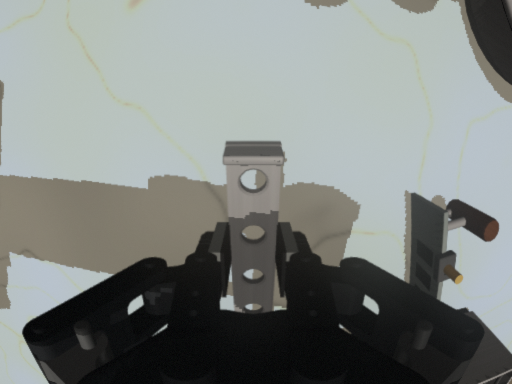

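Emit:
{"method": "move_arm", "body": {
  "deltas": [
    [[0, 17.9, 1.1], 7.1, 10],
    [[0, 17.9, 1.1], 7.1, 10],
    [[0, 17.9, 1.1], 7.1, 10],
    [[0, 17.9, 1.1], 7.1, 10],
    [[0, 17.9, 1.1], 7.1, 10]
  ]
}}

```text
time_s: 20.52
position: [0.5177, 0.0843, 0.1135]
tool_rot: [1.566, 0.932, -1.566]
wrist_force: [0.1, -2.6, -1.0]
finger_gap: 0.0235
```

Emit:
{"method": "move_arm", "body": {
  "deltas": [
    [[0, 17.9, 1.1], 7.1, 10],
    [[0, 17.9, 1.1], 7.1, 10],
    [[0, 12.6, 0.5], 5, 10],
    [[0, 0, 0], 0, 10],
    [[0, 0, 0], 0, 10]
  ]
}}

```text
time_s: 21.15
position: [0.5554, 0.0551, 0.1137]
tool_rot: [1.788, 0.697, -1.787]
wrist_force: [2.4, -1.3, -2.0]
finger_gap: 0.0232
```

```bash
cat >> h.py <<'E'
def bst():
    st=get_state();v=st['position'][:2]-bar(0,0);a=np.arctan2(v[1],v[0]);Rm=R.from_rotvec(st["tool_rot"]).as_matrix()
    print("t",round(st["time_s"],2),"r",round(np.linalg.norm(v)*1e3,1),"s",round(bardir(0)-a,4),"yaw err",np.degrees(wrap(np.arctan2(Rm[1,1],Rm[0,1])-a-np.pi/2)).round(2),"pos",st["position"].round(4),"F",st["wrist_force"].round(1))
E
python3 -c "
from h import *
bst()
c=calibration('wrist');cv2.imwrite('pics/w15.png',snapshot('wrist'))
print(proj('wrist',[*door(1.382,110),.097],c))
go([*bar(1.038,145),.114],bardir(1.038)+np.pi/2)
"
```

```text
t 21.15 r 145.2 s 0.9568 yaw err -0.09 pos [0.5554 0.0551 0.1137] F [ 2.4 -1.3 -2. ]
(np.float64(280.49963276716653), np.float64(160.3603662080749))
t 21.2 delta tool mm [-0.2 11.8  0.7] turn deg 4.6 pos [555.4  55.2 113.8] gap 23.3 F [ 2.   0.1 -1.5]
```

View pics/w15.png

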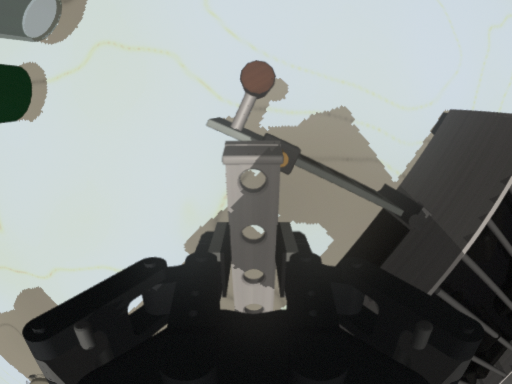

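Emit:
{"method": "move_arm", "body": {
  "deltas": [
    [[0, 6, 0.2], 2.4, 10],
    [[0, 6, 0.3], 2.4, 10],
    [[5, 0, -1.2], 0, 10],
    [[5, 0, -1], 0, 10],
    [[5, 0, -0.9], 0, 10]
  ]
}}

```text
time_s: 21.82
position: [0.5657, 0.0475, 0.0985]
tool_rot: [1.843, 0.629, -1.842]
wrist_force: [2.7, 2.3, 1.4]
finger_gap: 0.0231
```

```bash
python3 -c "
from h import *
bst()
c=calibration('wrist');I=snapshot('wrist');cv2.imwrite('pics/w16.png',I)
cv2.imwrite('pics/w16z.png',cv2.resize(I[110:210,195:315],None,fx=5,fy=5,interpolation=cv2.INTER_CUBIC))
print(proj('wrist',[*door(1.382,110),.097],c))
I=snapshot('scene');cv2.imwrite('pics/s16z.png',cv2.resize(I[150:260,180:300],None,fx=5,fy=5,interpolation=cv2.INTER_CUBIC))
"
```

```text
t 21.82 r 148.1 s 1.0421 yaw err -0.1 pos [0.5657 0.0475 0.0985] F [2.7 2.3 1.4]
(np.float64(251.9385409036986), np.float64(169.7986740419561))
```

View pics/w16z.png

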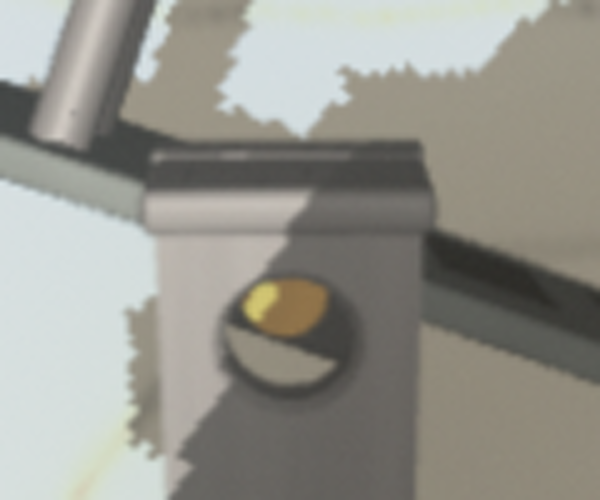

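View pics/s16z.png

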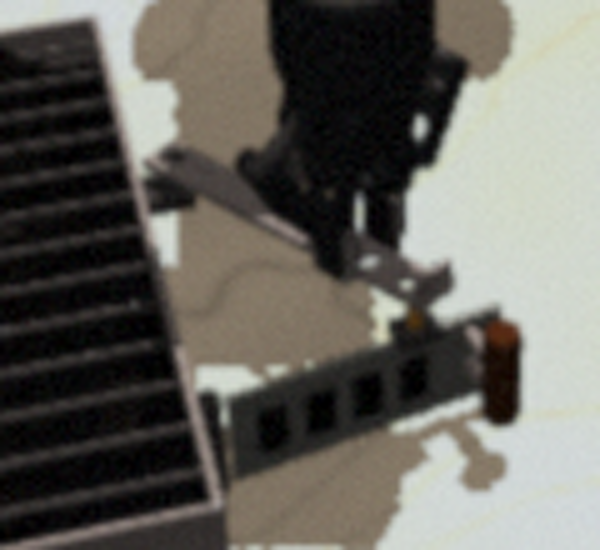

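```bash
python3 -c "
from h import *
P=door(1.382,110);d=np.array([np.cos(bardir(1.038)),np.sin(bardir(1.038))]);n=np.array([-d[1],d[0]])
pin=onz('wrist',252.1,169.9,.097)[:2]
for z in(.109,.1115,.114):
  H=onz('wrist',253.1,176.9,z)[:2]
  print(z,(H-pin)@d*1e3,(H-pin)@n*1e3, np.linalg.norm(H-bar(0,0))*1e3, np.linalg.norm(pin-bar(0,0)))
print(185*np.cos(.15),'model hole',(bar(1.0421,183)-P)@n*1e3)
"
```

```text
0.109 -0.8897991222878066 -0.4871128974897381 184.1731156049286 0.18506294490571715
0.1115 -0.3298387750551911 -0.4889464543779582 184.73307781996354 0.18506294490571715
0.114 0.23012157217752033 -0.49078001126623577 185.29304004185335 0.18506294490571715
182.92264941816782 model hole -0.8163572999368953
```

Emit:
{"method": "move_arm", "body": {
  "deltas": [
    [[2, -0.5, -0.3], -0.1, 10],
    [[2, 0, -0.2], 0, 10],
    [[1, 0, -0.1], 0, 10],
    [[0, 0, 0], 0, 10],
    [[0, 0, 0], 0, 10]
  ]
}}

```text
time_s: 22.55
position: [0.5658, 0.0481, 0.0938]
tool_rot: [1.842, 0.63, -1.841]
wrist_force: [4.9, 2.9, 0.8]
finger_gap: 0.0231
```

```bash
python3 -c "
from h import *
bst()
c=calibration('wrist');I=snapshot('wrist')
cv2.imwrite('pics/w17z.png',cv2.resize(I[110:210,195:315],None,fx=5,fy=5,interpolation=cv2.INTER_CUBIC))
print(proj('wrist',[*door(1.382,110),.097],c))
"
```

```text
t 22.55 r 148.6 s 1.0392 yaw err -0.18 pos [0.5658 0.0481 0.0938] F [4.9 2.9 0.8]
(np.float64(252.82347359429457), np.float64(172.60463340569677))
```

View pics/w17z.png

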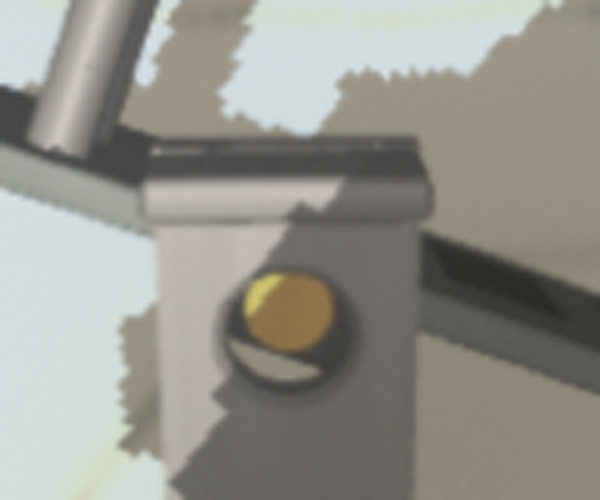

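Emit:
{"method": "move_arm", "body": {
  "deltas": [
    [[1, 0, -0.7], 0, 10],
    [[1, 0, -0.5], 0, 10],
    [[1, 0, -0.2], 0, 10],
    [[1, 0, -0.1], 0, 10],
    [[0, 0, 0], 0, 10]
  ]
}}

```text
time_s: 23.22
position: [0.5661, 0.0487, 0.0893]
tool_rot: [1.84, 0.631, -1.843]
wrist_force: [-0.2, -1.0, -0.5]
finger_gap: 0.0229
```

```bash
python3 -c "
from h import *
bst()
c=calibration('wrist');I=snapshot('wrist')
cv2.imwrite('pics/w18z.png',cv2.resize(I[110:210,195:315],None,fx=5,fy=5,interpolation=cv2.INTER_CUBIC))
print(proj('wrist',[*door(1.382,110),.097],c))
"
```

```text
t 23.23 r 149.2 s 1.0374 yaw err -0.27 pos [0.5661 0.0487 0.0893] F [-0.2 -1.  -0.5]
(np.float64(253.41485956442855), np.float64(175.98727334809612))
```

View pics/w18z.png

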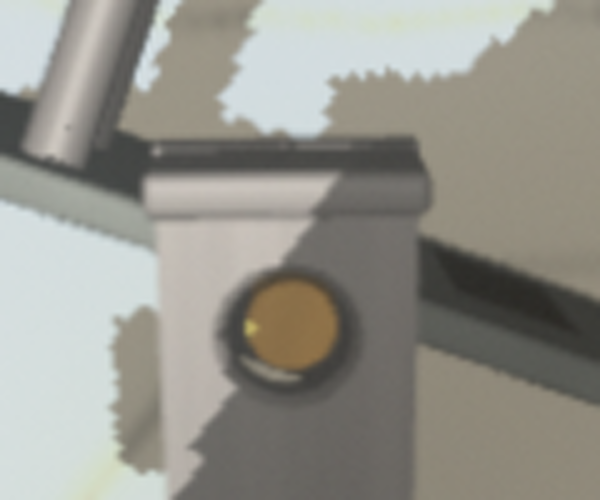

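Emit:
{"method": "move_arm", "body": {
  "deltas": [
    [[1, 0, -0.1], 0, 10],
    [[1, 0, -0.1], 0, 10],
    [[1, 0, -0.1], 0, 10],
    [[1, 0, 0], 0, 10],
    [[0, 0, 0], 0, 10]
  ]
}}

```text
time_s: 23.9
position: [0.5666, 0.049, 0.0854]
tool_rot: [1.841, 0.631, -1.842]
wrist_force: [-2.8, -1.6, -0.1]
finger_gap: 0.0231
```

```bash
python3 -c "
from h import *
bst()
c=calibration('wrist');I=snapshot('wrist')
cv2.imwrite('pics/w19z.png',cv2.resize(I[110:210,195:315],None,fx=5,fy=5,interpolation=cv2.INTER_CUBIC))
"
```

```text
t 23.9 r 149.8 s 1.0379 yaw err -0.25 pos [0.5666 0.049  0.0854] F [-2.8 -1.6 -0.1]
```

View pics/w19z.png

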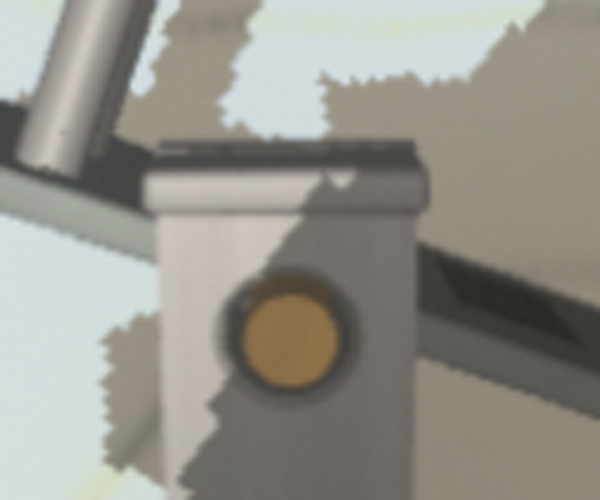

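Emit:
{"method": "move_arm", "body": {
  "deltas": [
    [[1, 0, 0.3], 0, 10],
    [[1, 0, 0.2], 0, 10],
    [[1, 0, 0.1], 0, 10],
    [[1, 0, 0], 0, 10],
    [[0, 0, 0], 0, 10]
  ]
}}

```text
time_s: 24.58
position: [0.5671, 0.0489, 0.0819]
tool_rot: [1.843, 0.63, -1.84]
wrist_force: [0.4, -0.1, 0.7]
finger_gap: 0.023
```

```bash
python3 -c "
from h import *
bst()
I=snapshot('wrist')
cv2.imwrite('pics/w20z.png',cv2.resize(I[110:210,195:315],None,fx=5,fy=5,interpolation=cv2.INTER_CUBIC))
"
```

```text
t 24.57 r 150.1 s 1.0403 yaw err -0.12 pos [0.5671 0.0489 0.0819] F [ 0.4 -0.1  0.7]
```

View pics/w20z.png

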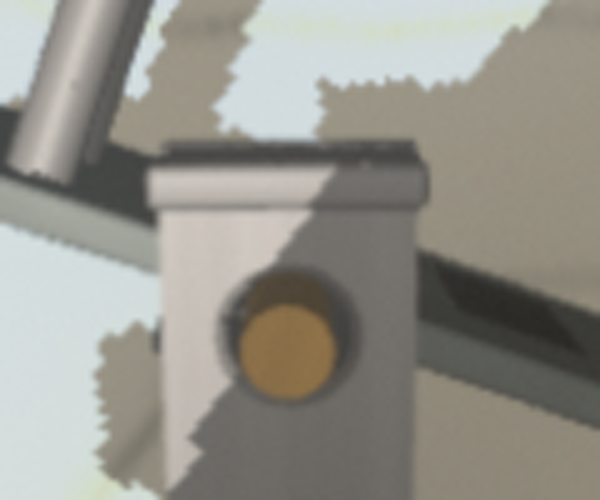

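Emit:
{"method": "move_arm", "body": {
  "deltas": [
    [[1, 0, 0], 0, 10],
    [[0.5, 0, 0], 0, 10],
    [[0.5, 0, 0], 0, 10],
    [[0, 0, 0], 0, 10],
    [[0, 0, 0], 0, 10]
  ]
}}

```text
time_s: 25.25
position: [0.5671, 0.0489, 0.08]
tool_rot: [1.843, 0.63, -1.84]
wrist_force: [4.7, 2.9, 0.1]
finger_gap: 0.0231
```

Emit:
{"method": "move_arm", "body": {
  "deltas": [
    [[0.5, 0, 0], 0, 10],
    [[0.5, 0, 0], 0, 10],
    [[0, 0, 0], 0, 10],
    [[0, 0, 0], 0, 10],
    [[0, 0, 0], 0, 10]
  ]
}}

```text
time_s: 25.88
position: [0.5671, 0.0489, 0.079]
tool_rot: [1.843, 0.63, -1.84]
wrist_force: [4.0, 2.4, 0.3]
finger_gap: 0.0235
```

```bash
python3 -c "
from h import *
bst()
I=snapshot('wrist')
cv2.imwrite('pics/w21z.png',cv2.resize(I[110:210,195:315],None,fx=5,fy=5,interpolation=cv2.INTER_CUBIC))
I=snapshot('scene');cv2.imwrite('pics/s21z.png',cv2.resize(I[150:260,180:300],None,fx=5,fy=5,interpolation=cv2.INTER_CUBIC))
"
```

```text
t 25.88 r 150.1 s 1.0405 yaw err -0.1 pos [0.5671 0.0489 0.079 ] F [4.  2.4 0.3]
```

View pics/w21z.png

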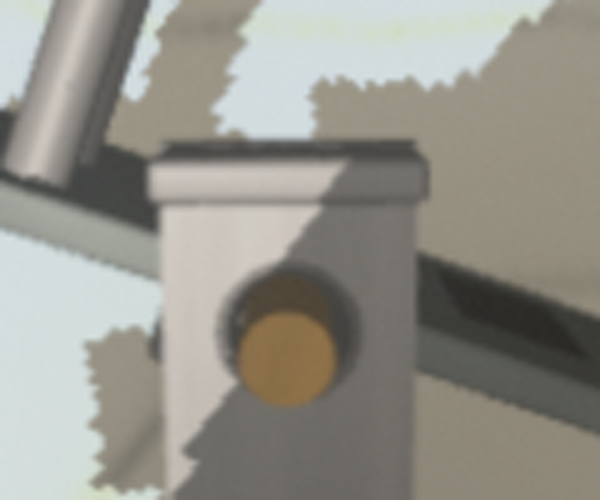

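View pics/s21z.png

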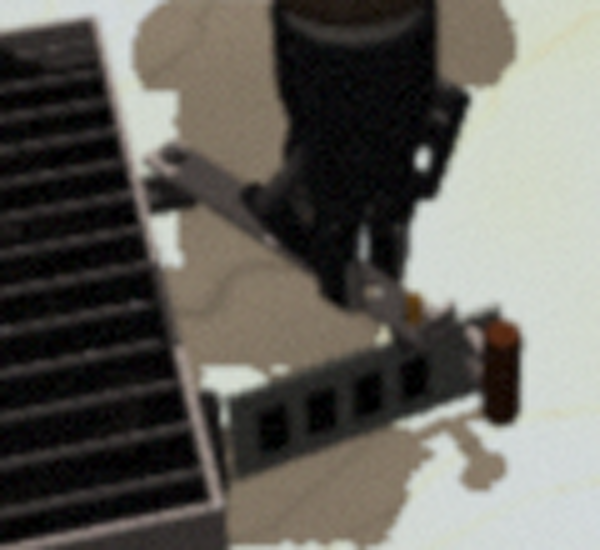

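Emit:
{"method": "move_arm", "body": {
  "deltas": [
    [[0.5, 0, -0.5], 0, 10],
    [[0, 0, 0], 0, 10],
    [[0.5, 0, 0], 0, 10],
    [[0, 0, 0], 0, 10],
    [[0, 0, 0], 0, 10]
  ]
}}

```text
time_s: 26.6
position: [0.5671, 0.0489, 0.0786]
tool_rot: [1.842, 0.63, -1.841]
wrist_force: [0.0, 2.0, 6.7]
finger_gap: 0.023
```

Emit:
{"method": "move_arm", "body": {
  "deltas": [
    [[0.5, 0, 0], 0, 10],
    [[0, 0, 0], 0, 10],
    [[0, 0, 0], 0, 10],
    [[0, 0, 0], 0, 10],
    [[0, 0, 0], 0, 10]
  ]
}}

```text
time_s: 27.22
position: [0.5671, 0.0489, 0.0786]
tool_rot: [1.841, 0.63, -1.841]
wrist_force: [-1.1, 1.4, 10.9]
finger_gap: 0.0232
```

Emit:
{"method": "move_arm", "body": {
  "deltas": [
    [[-0.7, 0, 0], 0, 10],
    [[0, 0, 0], 0, 10],
    [[0, 0, 0], 0, 10],
    [[0, 0, 0], 0, 10],
    [[0, 0, 0], 0, 10]
  ]
}}

```text
time_s: 27.85
position: [0.5671, 0.0489, 0.0786]
tool_rot: [1.842, 0.63, -1.841]
wrist_force: [0.5, 2.1, 6.3]
finger_gap: 0.023
```

```bash
python3 -c "
from h import *
bst()
I=snapshot('wrist')
cv2.imwrite('pics/w22.png',I)
cv2.imwrite('pics/w22z.png',cv2.resize(I[110:210,195:315],None,fx=5,fy=5,interpolation=cv2.INTER_CUBIC))
"
```

```text
t 27.85 r 150.1 s 1.0404 yaw err -0.1 pos [0.5671 0.0489 0.0786] F [0.5 2.1 6.3]
```

View pics/w22z.png

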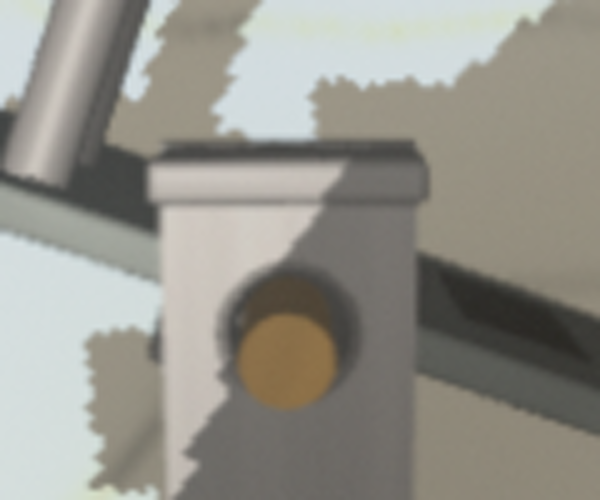

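Emit:
{"method": "move_arm", "body": {
  "deltas": [
    [[-0.8, 0, 0], 0, 10],
    [[0, 0, 0], 0, 10],
    [[0, 0, 0], 0, 40],
    [[0, 0, 0], 0, 50],
    [[0, 0, 0], 0, 50]
  ]
}}

```text
time_s: 28.52
position: [0.5662, 0.0489, 0.0781]
tool_rot: [1.84, 0.631, -1.843]
wrist_force: [-0.2, -0.4, -0.5]
finger_gap: 0.0423
```

```bash
python3 -c "
from h import *
bst()
c=calibration('wrist');I=snapshot('wrist')
cv2.imwrite('pics/w23.png',I)
P=door(1.382,110)
print(proj('wrist',[*P,.097],c),[proj('wrist',[*bar(1.038,r),.084],c) for r in(125,155,185,203)])
"
```

```text
t 28.52 r 149.4 s 1.0367 yaw err -0.32 pos [0.5662 0.0489 0.0781] F [-0.2 -0.4 -0.5]
(np.float64(253.65640762810463), np.float64(182.0478540485262)) [(np.float64(254.09336276294437), np.float64(283.38443494002297)), (np.float64(253.94312769245175), np.float64(233.72297832299947)), (np.float64(253.74507699615887), np.float64(175.64353677813025)), (np.float64(253.6035149321106), np.float64(137.88780603909663))]
```

View pics/w23.png

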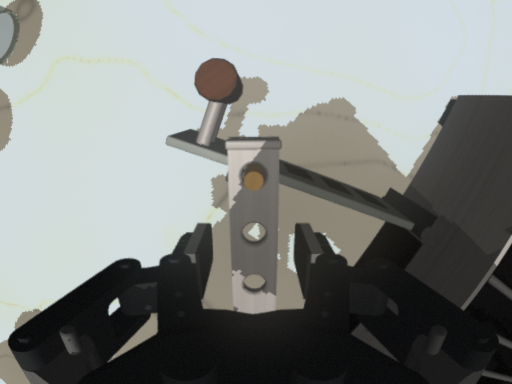

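Emit:
{"method": "move_arm", "body": {
  "deltas": [
    [[-10, 0, 0], 0, 50],
    [[-40, 0, 0], 0, 50],
    [[-50, 0, 0], 0, 50],
    [[-50, 0, 0], 0, 50],
    [[0, 0, 0], 0, 50]
  ]
}}

```text
time_s: 29.2
position: [0.57, 0.0486, 0.2352]
tool_rot: [1.849, 0.625, -1.83]
wrist_force: [0.5, 0.1, -0.4]
finger_gap: 0.0425
```

```bash
python3 -c "
from h import *
bst()
c=calibration('wrist');I=snapshot('wrist')
cv2.imwrite('pics/w24.png',cv2.resize(I[90:240,160:340],None,fx=4,fy=4,interpolation=cv2.INTER_CUBIC))
P=door(1.382,110)
print(proj('wrist',[*P,.097],c),[proj('wrist',[*bar(1.038,r),.084],c) for r in(125,155,185,203)])
I=snapshot('scene');cv2.imwrite('pics/s24z.png',cv2.resize(I[150:260,180:300],None,fx=5,fy=5,interpolation=cv2.INTER_CUBIC))
"
```

```text
t 29.2 r 152.2 s 1.0534 yaw err 0.65 pos [0.57   0.0486 0.2352] F [ 0.5  0.1 -0.4]
(np.float64(249.42028937141436), np.float64(147.15051080839595)) [(np.float64(249.90270051205792), np.float64(203.3302099921507)), (np.float64(249.71010033902357), np.float64(175.11018974676531)), (np.float64(249.52905373620052), np.float64(145.72200284293757)), (np.float64(249.4281742252194), np.float64(127.74315139161163))]
```

View pics/w24.png

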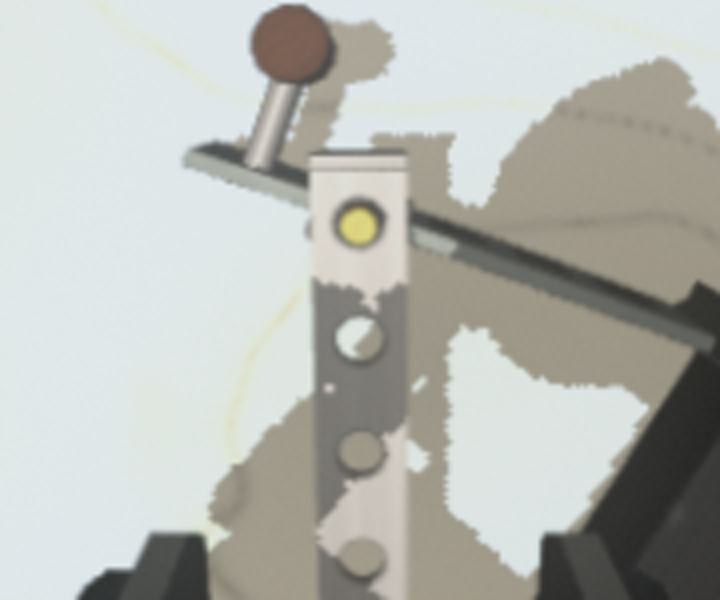

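View pics/s24z.png

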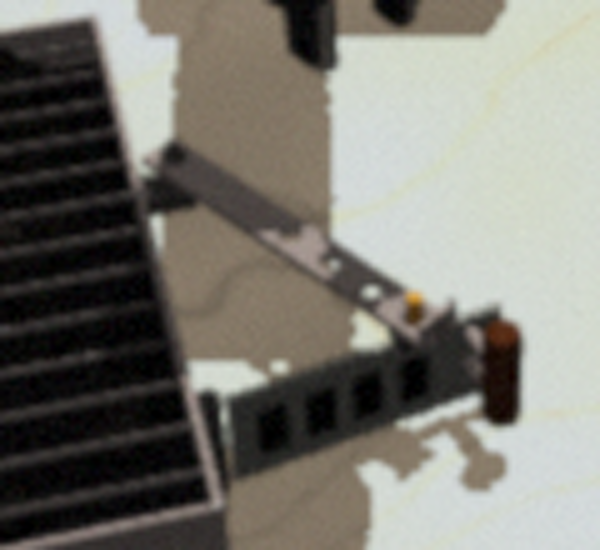

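```bash
python3 -c "
from h import *
go([.35,-.28,.235])"
```

```text
t 29.3 delta tool mm [ -5.7 126.9 373.2] turn deg 0 pos [567.1  49.  229.5] gap 42.6 F [-0.2 -0.2 -0.6]
```

Emit:
{"method": "move_arm", "body": {
  "deltas": [
    [[-10, 12, 40], 0, 50],
    [[0, 18, 55], 0, 50],
    [[0, 18, 55], 0, 50],
    [[0, 18, 55], 0, 50],
    [[0, 18, 55], 0, 50]
  ]
}}

```text
time_s: 29.92
position: [0.4109, -0.1773, 0.2369]
tool_rot: [1.84, 0.634, -1.844]
wrist_force: [-0.3, -1.0, -0.1]
finger_gap: 0.0428
```

Emit:
{"method": "move_arm", "body": {
  "deltas": [
    [[0, 18, 55], 0, 50],
    [[0, 18, 50], 0, 50],
    [[0, 0, 0], 0, 50],
    [[0, 0, 0], 0, 50],
    [[0, 0, 0], 0, 50]
  ]
}}

```text
time_s: 30.55
position: [0.3525, -0.2682, 0.2381]
tool_rot: [1.84, 0.634, -1.841]
wrist_force: [-0.3, 0.3, -0.3]
finger_gap: 0.0427
```

```bash
python3 -c "
from h import *
T=snapshot('top');S=snapshot('scene');cv2.imwrite('pics/t25.png',T);cv2.imwrite('pics/s25.png',S)
cv2.imwrite('pics/t25z.png',cv2.resize(T[135:255,215:335],None,fx=5,fy=5,interpolation=cv2.INTER_CUBIC))
cv2.imwrite('pics/s25z.png',cv2.resize(S[150:260,180:300],None,fx=5,fy=5,interpolation=cv2.INTER_CUBIC))
print(get_state()['position'])
"
```

```text
[ 0.35263471 -0.26844672  0.23844875]
```

View pics/t25z.png

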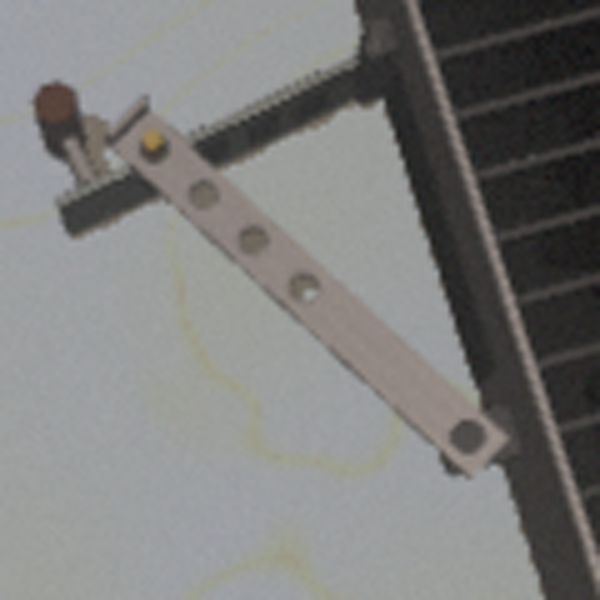

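View pics/s25z.png

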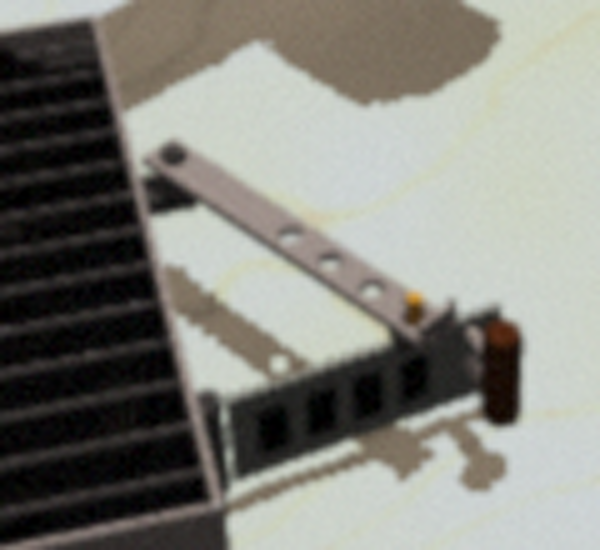

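```bash
python3 -c "
from h import *
z=lambda X,o:o+(X+.5)/5-.5
for k,a,b in [('piv',(467,436),(173,153)),('h1',(303,288),(291,236)),('h2',(253,240),(331,263)),('h3',(203,194),(371,290)),('pintop',(152,140),(414,299)),('hd',(55,103),(502,331))]:
  X,e=tri(ray('top',z(a[0],215),z(a[1],135)),ray('scene',z(b[0],180),z(b[1],150))); print(k,(X*1e3).round(1),np.round(np.array(e)*1e3,1))
"
```

```text
piv [449.7 -43.2  88.8] [1.1 1.1]
h1 [523.7  15.3  84.6] [0.9 0.9]
h2 [547.9  33.7  84.7] [0.7 0.7]
h3 [571.4  52.   84.8] [1. 1.]
pintop [595.   70.9  97.8] [1. 1.]
hd [619.1 110.6  93.5] [0.9 0.9]
```

View pics/s25.png

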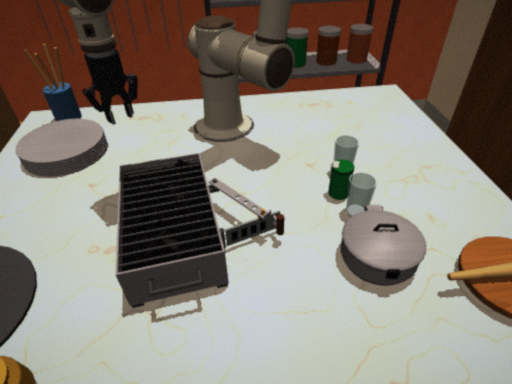

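```bash
python3 -c "
from h import *
s=get_state();print(s['time_s'],np.abs(s['dq']).max());print(hand_in())"
```

```text
30.65 0.0043165077820074855
the job is handed in; nothing more can be done
None
```

The job is handed in, at 30.65 s of the 72 s allowed. I lifted the stay off its pin, laid it on the marble and let it go. I then swung the door by its handle to about 1.383 rad, as measured from the arm. Last, I picked the stay up again and lowered hole 4 over the pin in small steps.

**Fit:** In the wrist and top views the pin stands centred in hole 4. The bar measures level, with holes 1 to 3 all at 84.6–84.8 mm, and the pin top is 13 mm above them. That is what a fully seated bar should show: an 18 mm pin less the 5 mm bar.

**Force:** The bar met its seat with about 11 N at the wrist, which I work out as roughly 9 N on the pin. I eased off before opening the fingers. I read the force only at the end of each move, so brief peaks between readings would not show.

**Dishes and robot:** By eye, the dishes stand where they were in the last scene picture. The arm is clear of everything.

**Disagreements:**
- In the first pictures the scene and top cameras disagreed by about 4 mm, reading heights roughly 3 mm too high. I averaged their positions, and the wrist camera and the grip on the handle agreed with the result to about 1 mm.
- Contact came with the tool 1 to 2 mm higher than I expected, because the bar sat slightly differently in the fingers after the second grasp.
- My colour mask for the pin found nothing in one wrist picture, so I read the pin's position by eye there.

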